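# Pack the hole-cutting kit and close its sealed case

## Task

The hole-cutting kit (drill guide plate, magnetic square, hole saw, chuck key; one may be missing) lies in front of the grey steel case and just to its right: pack all of it that is there into the case, lying low enough for the lid to close. Then put the lid on by its bar handle, press it down on its stiff rubber seal until it is fully home all round, and only after that swing both clamps fully down over it. Leave everything else, such as the roll of white tape, the tape measure and the second red square at the far back right, where it is.

Things in the scene. Friction and masses are not known exactly. Their poses are not given: they have to be found in the camera images.
- guide_plate: teal drilling guide plate, a flat bar 36 (x) x 90 (y) x 11 (z) mm, 0.19 kg; origin at the centre of its underside. Part of the kit; may be absent.
- magnet: red flat magnetic set-up square (it does not attract anything here), 56 (x) x 95 (y) x 16 (z) mm, 0.34 kg, arrow-shaped: its two faces across x are parallel (the long one at -x, the short one at +x), its ends slope; origin at the centre of its underside. Part of the kit; may be absent.
- holesaw: hole saw, a round cup 44 mm across and 46 mm high, teeth up, 0.14 kg; origin at the centre of its underside, z up. Part of the kit; may be absent.
- key: drill chuck key lying down, 52 (x) x 54 (y) x 19 (z) mm, 0.09 kg: a stem along y with a round head 18 mm across from y = 5 to 18 mm (its axis 9 mm above the underside) and a cross bar along x near y = -19 mm; origin at the centre of its underside. Part of the kit; may be absent.
- kit_case: open grey steel case fixed to the bench; origin on the bench under its middle, x to its back, y to its left, z up. Inside it measures 204 (x) x 172 (y) mm, outside 224 x 192 mm; the flat floor is 4 mm above the bench, the rim 62 mm. Outside the left and right walls, at y = +113 and -113 mm, x = 0, stand the posts of the clamps, 86 mm high.
- case_rim (a point): middle of the case's mouth, at the height of its rim (62 mm above the bench). On the rim lies a black rubber seal that stands 6 mm proud (top 68 mm above the bench); it sinks flush with the rim only when the lid is pressed down with about 7 to 12 N more than its own weight, and then stays down.
- lid: loose grey lid of the case, 222 (x) x 190 (y) mm, 0.4 kg, with a skirt below that fits inside the case with 4 mm play all round; starts flat on the bench. Origin at the centre of the skirt's lower edge; plate 10 to 14 mm above it. Either way round fits, x along x of the case. Laid on the seal, the origin is 58 mm above the case's origin; pressed fully home, 52 mm.
- lid_handle (a point): middle of the lid's bar handle, a round bar 12 mm thick and 90 mm long along the lid's x, its centre line 50 mm above the lid's origin (36 mm clear above the plate's top).
- clamp_left (a joint): angle of the left clamp arm (rad): 0 = shut, lying level over the lid; 1.57 = upright; it starts open at 1.65 to 1.9, leaning outward. A stiff hinge: it stays where it is left and takes about 2 to 3 N at its end; closed fingers can push it over and down. Hinge axis along the case's x.
- clamp_right (a joint): angle of the right clamp arm (rad), the mirror image of the left one: 0 = shut over the lid, 1.57 upright, starts open at 1.65 to 1.9.
- clamp_left_hinge (a point): pivot of the left clamp arm: 113 mm to the left (+y) of the case's middle, 78 mm above the bench.
- clamp_right_hinge (a point): pivot of the right clamp arm: 113 mm to the right (-y) of the case's middle, 78 mm above the bench.
- clamp_left_tip (a point): end of the left clamp arm, 66 mm from its pivot on the arm's centre line; the arm is a bar 16 mm wide (case x) and 10 mm thick, its outer 28 mm a black sleeve 20 mm wide whose upper (outer, when open) face is 8 mm off the centre line.
- clamp_right_tip (a point): end of the right clamp arm, likewise.
- white_tape: small roll of white tape lying flat, 52 mm across, 22 mm high; not part of the kit, leave it alone. Origin at the centre of its underside.
- tape_rule: yellow tape measure, 38 (x) x 87 (y) x 62 (z) mm; not part of the kit, leave it alone. Origin at the centre of its underside.
Mind the look-alikes: they are no part of the job. Leave any green or turquoise look-alike of the holesaw alone.

How it is judged:
On the way, in this order (a step that is already met when the one before it is completed fails the run):
1. every kit item present lies inside the case (x of guide_plate in the frame of kit_case between -0.102 and 0.102 m and y of guide_plate in the frame of kit_case between -0.086 and 0.086 m and z of guide_plate in the frame of kit_case between -0.005 and 0.035 m and x of magnet in the frame of kit_case between -0.102 and 0.102 m and y of magnet in the frame of kit_case between -0.086 and 0.086 m and z of magnet in the frame of kit_case between -0.005 and 0.035 m and x of holesaw in the frame of kit_case between -0.102 and 0.102 m and y of holesaw in the frame of kit_case between -0.086 and 0.086 m and z of holesaw in the frame of kit_case between -0.005 and 0.035 m and x of key in the frame of kit_case between -0.102 and 0.102 m and y of key in the frame of kit_case between -0.086 and 0.086 m and z of key in the frame of kit_case between -0.005 and 0.035 m), for 0.2 s.
2. the lid is on and pressed fully home, both clamps still open (all of step 1 and z of lid in the frame of kit_case between 0.048 and 0.0545 m and horizontal distance between lid and kit_case below 0.01 m and angle between the x axis of lid and the x axis of kit_case, either way round below 0.1 rad and angle between lid's own z axis and vertical below 0.04 rad and value of joint each of clamp_left, clamp_right above 0.8 rad), for 0.2 s.
3. both clamps are down over the lid (all of step 1 and z of lid in the frame of kit_case between 0.048 and 0.0545 m and horizontal distance between lid and kit_case below 0.01 m and angle between the x axis of lid and the x axis of kit_case, either way round below 0.1 rad and angle between lid's own z axis and vertical below 0.04 rad and value of joint each of clamp_left, clamp_right below 0.08 rad), for 0.2 s.
At the end, for the whole second after the job is handed in: Every kit item present lies inside the case (origin within its inner walls, less than 35 mm above the bench); the lid is on the case within 10 mm and 0.1 rad, level, and home (origin less than 54.5 mm above the case's origin); both clamp arms are shut (below 0.08 rad); all is released and at rest (all of step 3 and linear speed of lid below 0.02 m/s); the robot touches nothing.
It fails at once if the roll of white tape or the tape measure was moved by more than 60 mm (distance of any of white_tape, tape_rule from where it was at the start of the episode above 0.06 m).
Of guide_plate, magnet, holesaw, key only 3 to 4 are there at a start; the rules pass over those that are not, and their reading is None.
At some moment in a run one of guide_plate, magnet, holesaw may be knocked a few centimetres aside while the robot is not near it.
Once in a run the grip may slacken for a moment while it holds something.
It also fails if it takes over 210 s, if anything falls off the work surface, if the arm or the gripper's body presses on something with over 40 N, if the wrist force passes 120 N, or if a joint passes its speed limit or range.

## Robot

A 6-joint arm with a two-finger parallel gripper is mounted at the origin on a cart in front of the work surface, level with it; the furniture and walls round the work are solid. World frame = base frame: x ahead of the robot, y to its left, z up, the work surface at z = 0. Lengths are in m, angles in rad, forces in N, time in s.
With the tool pointing down it reaches from about 0.25 to 0.725 m from the base axis. Payload 4 kg.
Tool frame: the origin (TCP) lies between the finger pads; the fingertips stand 11 mm ahead of it and the grasp point (between the pads) lies 8 mm behind it (bot.tip_extent is the distance from the TCP to the fingertips, in m); z points along the fingers, y is the line along which they close (so a half turn about z gives the same grasp; the last joint's range is limited). The gripper opens to 85 mm and grips with 20 to 120 N. Pads are 22 mm wide; open, the fingers measure 114 mm over their backs; the gripper's body (76 mm by 85 mm) begins 54 mm behind the grasp point. The pads swing forward as they close: fully open they stand 13 mm farther back than shut.
Start: joints at [-1.13, 0.241, 0.005, 1.335, 0, 1.571], TCP at [0.213, -0.452, 0.242] pointing down, gripper open.
Joint ranges: [-2.72, 2.72], [-1.05, 1.87], [-1.09, 1.28], [-1.99, 2.15], [-1.42, 1.44], [-3.14, 3.14]. Speed limits (rad/s): [2.79, 2.79, 3.14, 3.14, 3.14, 3.14].

## Interface

Orientations are given as a unit quaternion [x, y, z, w].
In Python, from workcell import bot gives the robot as it stands. The module is installed in compiled form; this text tells all that it offers.
- The arm moves only by the tool drive_tool, never from a script. Its argument "rows" is a list of rows, each an object of numbers: "dx", "dy", "dz": the shift along the tool's x, y, z in units of 50 mm (1.0 is 50 mm); "wx", "wy", "wz": the turn, a rotation vector about the tool's x, y, z in units of 5 degrees (1.0 is 5 degrees); "hand": the finger opening in mm, from 0 to 85.4. A call has 1 to 20 rows; each row is the pose to reach, as a shift and turn from the pose commanded when the call began, along the tool's axes at that moment; what a row does not reach only later rows make up. A row lasts 1/10 s, in which the tool goes at most 50 mm and 8.59 degrees, less where a joint would pass 70% of its speed; a pose out of reach is approached as far as the arm can. A call with a gripper value outside its range is refused whole. The fingers move at their own pace and stop on an object; the grip force is fixed at half the most. Time passes only in rows, so rows that repeat a pose let the fingers close. It gives the time, the measured TCP pose, the force, the opening and the grip force at its end, in the units of the state.
- bot.get_obs(): the state, without advancing time (a new reading comes with each control period).
- bot.camera(name): name is "side" or "top" or "wrist"; returns the picture (400x640x3 uint8, red, green, blue); there is no depth.
- bot.get_calibration(name): a dict with "vfov" (degrees; the focal length in pixels is half the picture's height over the tangent of half this angle, whatever the lens; pixels are square), "cx", "cy" (the principal point, pixels), "k1" (the pictures are not rectified: a ray, as slopes to the right and down, at radius r is drawn at 1 + k1 r^2 times it, then the intrinsics apply), "origin" and "rotation" of the camera in the world; the wrist camera has in their place "mount" (4x4, takes a point from camera to tool coordinates, whose origin is the TCP and whose axes are the flange's). Camera axes: x right, y up, looking along -z (the intrinsics and any distortion apply to the point x, -y, -z); pixel columns grow to the right and rows downward; lengths in m; the calibration is good to about 2 mm. A picture is of the moment at which its call begins: read the wrist's pose just before it. get_calibration takes no time and is no camera call.
- bot.job_done(): hands the job in; it is judged then, once.
Trained networks look in the newest picture that a camera, given by its name, has taken for a name from the list of things; names that differ only in an ending like _2 or _b are one class to them, and where a whole thing is asked for, a point or a joint stands for the part that bears it (a point fixed in the world has none). Each returns a list of dicts, best first, with "score" (0 to 1); they miss things now and then, are a little off and sometimes report something else, mostly with a low value. They report only what shows in the picture. A call takes as long as a camera call. They do not tell look-alikes from the thing itself.
- bot.look_for(camera, thing): "extent" ([centre column, centre row, width, height] in pixels, round what is visible of it).
- bot.outline_of(camera, thing): "region" (400x640 bool, what is visible of it) and "extent" ([centre column, centre row, width, height] in pixels, round what is visible of it).
The state is a dict: "clock": time; "joint_pos": joint angles; "joint_vel": joint speeds; "tau": joint torques, N m; "eef_pos": TCP position; "tool_rot": TCP orientation; "ft_force": force on the tool from outside, world axes, zero at the start; "ft_torque": the same for the moment, N m; "grip_width": finger opening in m; "grasp_force": force on a finger pad.
Only numpy, scipy, OpenCV 4.12 (cv2) and the standard library are available. Lean on these libraries where they do the work, as an engineer would, in place of code of your own. Each camera call takes 0.05 s, during which the arm holds its last target. There are 200 camera calls.

## Working session

There is one attempt and no reset: what is moved stays moved. The work goes in short steps, Python scripts to look and compute and a tool call to move; the robot and the scene stay as the last step left them, time stands still between calls to the robot, and variables do not carry over. Pictures are saved under pics/ and viewed, at most 14 in all, crops included, and the job is handed in when it is done.

Besides the shell and the picture viewer there is one more tool, called after "Request:" as name(argument=value, ...) on one line, values as JSON. drive_tool: Moves the arm, as the interface text tells. Its arguments: {"type":"object","properties":{"rows":{"type":"array","items":{"type":"object","properties":{"dx":{"type":"number"},"dy":{"type":"number"},"dz":{"type":"number"},"wx":{"type":"number"},"wy":{"type":"number"},"wz":{"type":"number"},"hand":{"type":"number"}}}}},"required":["rows"]}

```bash
mkdir -p pics
cat > h.py <<'E'
import numpy as np, cv2
from scipy.spatial.transform import Rotation as R
from workcell import bot
def cam(name):
    c=bot.get_calibration(name); f=200/np.tan(np.radians(c['vfov'])/2)
    if 'mount' in c:
        o=bot.get_obs(); M=np.array(c['mount']); T=np.eye(4); T[:3,:3]=R.from_quat(o['tool_rot']).as_matrix(); T[:3,3]=o['eef_pos']
        T=T@M; return c,f,T[:3,3],T[:3,:3]
    return c,f,np.array(c['origin']),np.array(c['rotation']).reshape(3,3) if np.size(c['rotation'])==9 else R.from_quat(c['rotation']).as_matrix()
def px2w(C,uv,z):
    c,f,o,Rm=C; uv=np.atleast_2d(np.array(uv,float)); d=(uv-[c['cx'],c['cy']])/f
    s=d.copy()
    for _ in range(20): s=d/(1+c['k1']*(s**2).sum(1,keepdims=True))
    r=np.c_[s[:,0],-s[:,1],-np.ones(len(s))]@Rm.T
    return o+r*((z-o[2])/r[:,2])[:,None]
def w2px(C,p):
    c,f,o,Rm=C; q=(np.atleast_2d(p)-o)@Rm; s=np.c_[q[:,0],-q[:,1]]/-q[:,2:]
    return s*(1+c['k1']*(s**2).sum(1,keepdims=True))*f+[c['cx'],c['cy']]
def save(im,n): cv2.imwrite('pics/'+n,cv2.cvtColor(im,cv2.COLOR_RGB2BGR))
def st():
    o=bot.get_obs(); print(round(o['clock'],2),np.round(o['eef_pos'],4),np.round(R.from_quat(o['tool_rot']).as_matrix().T[:2].round(3).tolist(),3).tolist(),'F',np.round(o['ft_force'],1),'w',round(o['grip_width'],4),'g',np.round(o['grasp_force'],1),'j',np.round(o['joint_pos'],2))
E
python3 - <<'E'
from h import *
st()
for n in ('top','side'):
    C=cam(n); im=bot.camera(n); save(im,n+'0.png'); print(n,C[0]['vfov'],C[2],C[3].round(2).tolist())
    for t in ['guide_plate','magnet','holesaw','key','kit_case','lid','lid_handle','clamp_left','clamp_right','white_tape','tape_rule']:
        print(t,[(round(d['score'],2),np.round(d['extent']).tolist(), px2w(C,d['extent'][:2],0.01)[0,:2].round(3).tolist()) for d in bot.look_for(n,t)][:4])
E
```

```text
0.0 [ 0.2131 -0.4517  0.2414] [[0.904, 0.427, -0.0], [0.427, -0.904, -0.002]] F [ 0.1  0.5 -0.1] w 0.0852 g 0.0 j [-1.13  0.24  0.    1.34 -0.    1.57]
top 47.900197032394594 [0.2734511  0.07777208 1.27965437] [[0.01, 0.98, -0.18], [-1.0, 0.0, -0.02], [-0.02, 0.18, 0.98]]
guide_plate [(0.65, [418.0, 186.0, 34.0, 18.0], [0.547, -0.181])]
magnet [(0.78, [328.0, 228.0, 35.0, 17.0], [0.425, 0.079]), (0.67, [418.0, 185.0, 31.0, 13.0], [0.549, -0.179])]
holesaw [(0.67, [252.0, 275.0, 16.0, 22.0], [0.289, 0.292]), (0.62, [256.0, 233.0, 14.0, 18.0], [0.408, 0.286]), (0.56, [286.0, 229.0, 19.0, 14.0], [0.421, 0.198])]
key []
kit_case [(0.9, [339.0, 150.0, 102.0, 83.0], [0.653, 0.049])]
lid [(0.93, [236.0, 180.0, 70.0, 74.0], [0.563, 0.348])]
lid_handle [(0.74, [237.0, 179.0, 73.0, 77.0], [0.566, 0.345])]
clamp_left [(0.67, [295.0, 138.0, 13.0, 10.0], [0.692, 0.178]), (0.36, [419.0, 228.0, 30.0, 16.0], [0.425, -0.178]), (0.27, [385.0, 139.0, 12.0, 11.0], [0.688, -0.087])]
clamp_right [(0.54, [384.0, 141.0, 7.0, 7.0], [0.683, -0.086])]
white_tape [(0.68, [379.0, 228.0, 16.0, 18.0], [0.426, -0.0
[... 233 characters left out ...]
, 16.0], [0.544, -0.165])]
magnet [(0.72, [345.0, 231.0, 31.0, 24.0], [0.42, 0.088])]
holesaw [(0.94, [315.0, 278.0, 17.0, 29.0], [0.407, 0.272]), (0.75, [324.0, 251.0, 17.0, 23.0], [0.43, 0.181]), (0.61, [368.0, 294.0, 23.0, 33.0], [0.292, 0.27])]
key []
kit_case [(0.77, [268.0, 186.0, 110.0, 93.0], [0.712, -0.029])]
lid [(0.84, [227.0, 284.0, 137.0, 88.0], [0.56, 0.368])]
lid_handle [(0.56, [229.0, 284.0, 135.0, 86.0], [0.556, 0.367])]
clamp_left [(0.7, [240.0, 191.0, 12.0, 22.0], [0.767, 0.033]), (0.26, [292.0, 154.0, 5.0, 27.0], [0.758, -0.253])]
clamp_right []
white_tape [(0.58, [365.0, 202.0, 18.0, 17.0], [0.425, -0.065])]
tape_rule [(0.65, [378.0, 181.0, 23.0, 29.0], [0.435, -0.193])]
```

Run:
```python
import cv2
a=cv2.imread('pics/top0.png'); cv2.imwrite('pics/top0c.png',cv2.resize(a[90:310,190:460],None,fx=2.7,fy=2.7,interpolation=cv2.INTER_CUBIC))
a=cv2.imread('pics/side0.png'); cv2.imwrite('pics/side0c.png',cv2.resize(a[110:350,150:450],None,fx=2.4,fy=2.4,interpolation=cv2.INTER_CUBIC))
```

```text
(no output)
```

View pics/top0c.png

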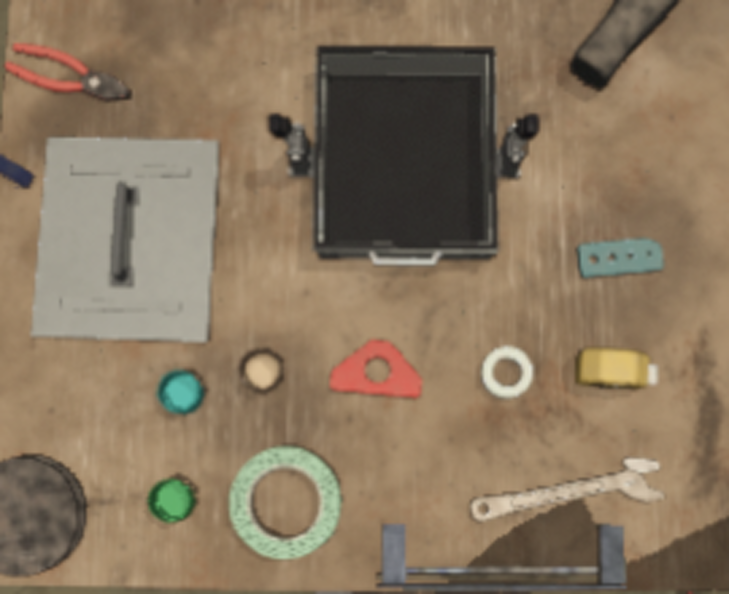

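View pics/side0c.png

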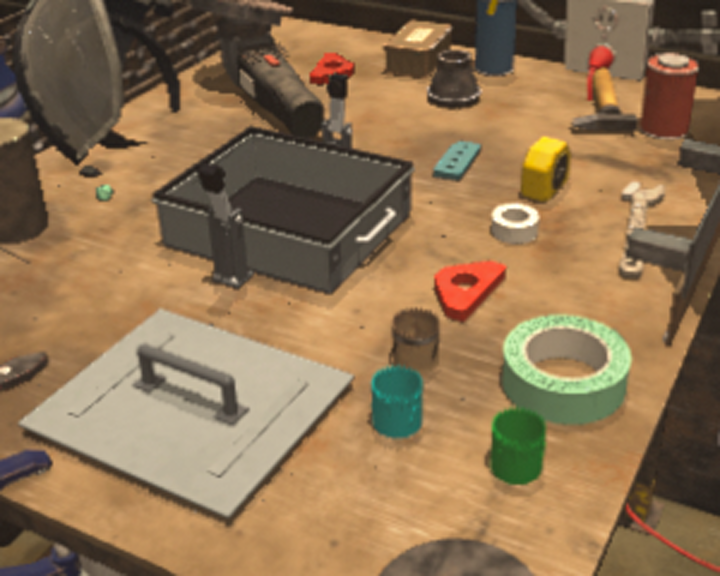

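Magnet is the red piece at top px (328,228); the other red one is at the far back right (side only). The hole saw is the brown and cream cup at top (286,229); the teal (256,233) and green (252,275) cups are decoys. The guide plate is at top (418,186), and no key shows so far.

Run:
```python
from h import *
print(np.array(bot.get_calibration('wrist')['mount']).round(3).tolist(),bot.get_calibration('wrist')['vfov'])
C=cam('top'); im=bot.camera('top'); save(im,'top1.png')
for t,z in [('guide_plate',.011),('magnet',.016),('holesaw',.046),('lid',.014),('kit_case',.066)]:
    for d in bot.outline_of('top',t)[:3]:
        ys,xs=np.nonzero(d['region']); p=px2w(C,np.c_[xs,ys],z)[:,:2]
        r=cv2.minAreaRect((p*1000).astype(np.float32)); print(t,round(d['score'],2),d['extent'],np.round(p.mean(0),4),np.round(r[0],1),np.round(r[1],1),round(r[2],1))
# rim corners from crop pixels (outer rim top)
q=np.array([[318,47],[494,47],[316,248],[496,248]])/2.7+[190,90]
print(px2w(C,q,.066).round(4).tolist())
# handle ends
q=np.array([[125,183],[120,283]])/2.7+[190,90]; print('handle',px2w(C,q,.05).round(4).tolist())
q=np.array([[50,139],[217,140],[34,335],[208,341]])/2.7+[190,90]; print('lid',px2w(C,q,.014).round(4).tolist())
```

```text
[[-0.0, 0.96, 0.279, 0.072], [1.0, 0.001, -0.001, -0.001], [-0.001, 0.279, -0.96, -0.131], [0.0, 0.0, 0.0, 1.0]] 68.94661464662524
guide_plate 0.91 [418.6, 185.3, 28.1, 14.4] [ 0.5485 -0.1805] [ 549.  -182.2] [37.3 84. ] 6.7
holesaw 0.7 [253.4, 275.2, 15.2, 20.6] [0.2898 0.2827] [290.1 282.1] [43.4 46.8] 1.4
holesaw 0.64 [287.2, 228.2, 20.4, 11.7] [0.4223 0.1964] [423.7 197.1] [41.9 41.6] 1.0
holesaw 0.51 [258.9, 234.8, 16.1, 17.9] [0.4008 0.2768] [401.1 275.7] [41.6 44.9] 0.5
lid 0.75 [236.0, 179.5, 70.3, 71.6] [0.5689 0.3476] [570.3 348.4] [190.1 221.6] 88.3
kit_case 0.95 [339.3, 150.3, 102.4, 81.5] [0.6483 0.0481] [647.2  49.5] [237.2 282.8] 0.1
kit_case 0.51 [419.2, 184.7, 33.7, 17.7] [ 0.5368 -0.1714] [ 537.3 -172.1] [36.1 88.1] 6.0
kit_case 0.15 [237.6, 178.8, 73.8, 75.5] [0.5566 0.3367] [558.  337.8] [183.3 212.7] 88.3
[[0.7645, 0.1387, 0.066], [0.7647, -0.048, 0.066], [0.5457, 0.138, 0.066], [0.5462, -0.0461, 0.066]]
handle [[0.6193, 0.3417, 0.05], [0.5117, 0.3423, 0.05]]
lid [[0.68, 0.4355, 0.014], [0.6779, 0.2502, 0.014], [0.4619, 0.4408, 0.014], [0.4566, 0.2535, 0.014]]
```

View pics/top1.png

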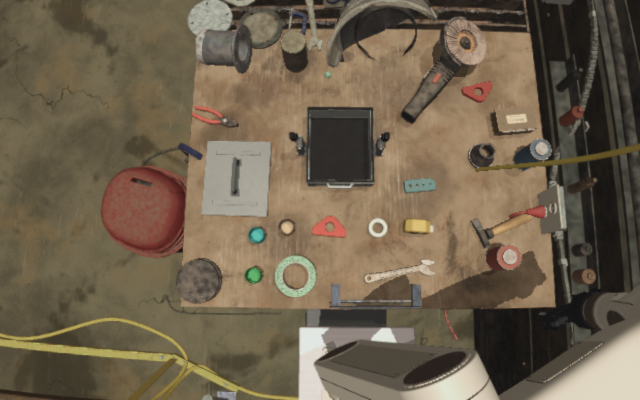

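Request:
drive_tool(rows=[{"dx": 8.3, "dy": -7.85, "wz": -13}, {"dx": 8.3, "dy": -7.85, "wz": -13}, {"dx": 8.3, "dy": -7.85, "wz": -13}, {"dx": 8.3, "dy": -7.85, "wz": -13}, {"dx": 8.3, "dy": -7.85, "wz": -13}, {"dx": 8.3, "dy": -7.85, "wz": -13}, {"dx": 8.3, "dy": -7.85, "wz": -13}, {"dx": 8.3, "dy": -7.85, "wz": -13}, {"dx": 8.3, "dy": -7.85, "wz": -13}, {"dx": 8.3, "dy": -7.85, "wz": -13}, {"dx": 8.3, "dy": -7.85, "wz": -13}, {"dx": 8.3, "dy": -7.85, "wz": -13}, {"dx": 8.3, "dy": -7.85, "wz": -13}, {"dx": 8.3, "dy": -7.85, "wz": -13}, {"dx": 8.3, "dy": -7.85, "wz": -13}])

```text
invalid input at $.rows[0]: expected keys dx, dy, dz, wx, wy, wz, hand
```

```bash
cat >> h.py <<'E'
def go(x,y,z,yawdeg):
    "units to reach world target with tool down and tool-x heading yawdeg"
    o=bot.get_obs(); Rm=R.from_quat(o['tool_rot']); d=Rm.inv().apply(np.array([x,y,z])-o['eef_pos'])/.05
    t=np.radians(yawdeg); X=np.array([np.cos(t),np.sin(t),0]); Z=np.array([0,0,-1.]); G=R.from_matrix(np.c_[X,np.cross(Z,X),Z])
    print('go',(x,y,z,yawdeg),'d',d.round(2),'w',(np.degrees((Rm.inv()*G).as_rotvec())/5).round(2),'rows',round(np.linalg.norm(d)))
def wrist(name,things):
    "things: {name:z}"
    st(); C=cam('wrist'); im=bot.camera('wrist'); save(im,name)
    for t,z in things.items():
        for d in bot.outline_of('wrist',t)[:3]:
            ys,xs=np.nonzero(d['region']); p=px2w(C,np.c_[xs,ys],z)[:,:2]; r=cv2.minAreaRect((p*1000).astype(np.float32))
            print(t,round(d['score'],2),np.round(d['extent']),'mean',p.mean(0).round(4),'rect',np.round(r[0],1),np.round(r[1],1),round(r[2],1),'rgb',im[ys,xs].mean(0).round())
    return C,im
E
python3 - <<'E'
from h import *
C,im=wrist('w1.png',{'magnet':.016,'holesaw':.046})
d=bot.outline_of('wrist','magnet')
if d:
    m=d[0]['region'].astype(np.uint8); c=max(cv2.findContours(m,0,1)[0],key=cv2.contourArea); a=cv2.approxPolyDP(c,4,True)[:,0]; print(px2w(C,a,.016)[:,:2].round(4).tolist())
E
```

```text
1.5 [ 0.2133 -0.4522  0.2423] [[0.904, 0.427, 0.0], [0.427, -0.904, 0.0]] F [-0.3  0.5 -0.1] w 0.0852 g 0.0 j [-1.13  0.24  0.01  1.34  0.    1.57]
```

View pics/w1.png

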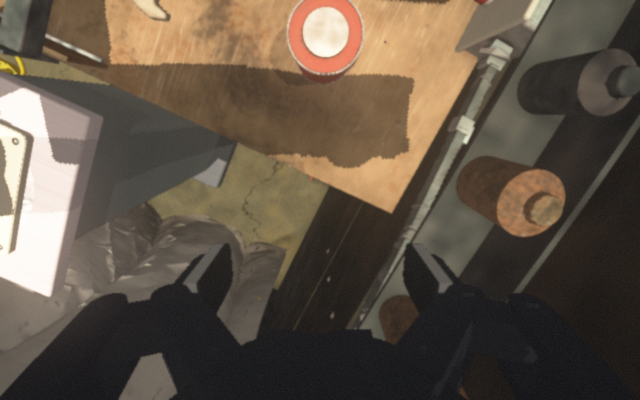

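The arm had not moved because the rows need all their keys. This picture shows only the start view.

Request:
drive_tool(rows=[{"dx": 8.3, "dy": -7.85, "dz": 0, "wx": 0, "wy": 0, "wz": -13, "hand": 85}, {"dx": 8.3, "dy": -7.85, "dz": 0, "wx": 0, "wy": 0, "wz": -13, "hand": 85}, {"dx": 8.3, "dy": -7.85, "dz": 0, "wx": 0, "wy": 0, "wz": -13, "hand": 85}, {"dx": 8.3, "dy": -7.85, "dz": 0, "wx": 0, "wy": 0, "wz": -13, "hand": 85}, {"dx": 8.3, "dy": -7.85, "dz": 0, "wx": 0, "wy": 0, "wz": -13, "hand": 85}, {"dx": 8.3, "dy": -7.85, "dz": 0, "wx": 0, "wy": 0, "wz": -13, "hand": 85}, {"dx": 8.3, "dy": -7.85, "dz": 0, "wx": 0, "wy": 0, "wz": -13, "hand": 85}, {"dx": 8.3, "dy": -7.85, "dz": 0, "wx": 0, "wy": 0, "wz": -13, "hand": 85}, {"dx": 8.3, "dy": -7.85, "dz": 0, "wx": 0, "wy": 0, "wz": -13, "hand": 85}, {"dx": 8.3, "dy": -7.85, "dz": 0, "wx": 0, "wy": 0, "wz": -13, "hand": 85}, {"dx": 8.3, "dy": -7.85, "dz": 0, "wx": 0, "wy": 0, "wz": -13, "hand": 85}, {"dx": 8.3, "dy": -7.85, "dz": 0, "wx": 0, "wy": 0, "wz": -13, "hand": 85}, {"dx": 8.3, "dy": -7.85, "dz": 0, "wx": 0, "wy": 0, "wz": -13, "hand": 85}, {"dx": 8.3, "dy": -7.85, "dz": 0, "wx": 0, "wy": 0, "wz": -13, "hand": 85}])

```text
clock: 3.1
eef_pos: [0.4209, 0.0799, 0.2421]
tool_rot: [0.705, 0.709, -0.001, -0.0]
ft_force: [0.9, -0.2, -0.2]
grip_width: 0.085
grasp_force: 0.0
```

```bash
cat > m.py <<'E'
from h import *
import sys
C,im=wrist(sys.argv[1],{'magnet':.016,'holesaw':.046})
d=bot.outline_of('wrist','magnet')
if d:
    m=d[0]['region'].astype(np.uint8); c=max(cv2.findContours(m,0,1)[0],key=cv2.contourArea); a=cv2.approxPolyDP(c,4,True)[:,0]; print(a.tolist(),px2w(C,a,.016)[:,:2].round(4).tolist())
E
python3 m.py w2.png
```

```text
3.1 [0.4209 0.0799 0.2421] [[-0.006, 1.0, -0.001], [1.0, 0.006, -0.001]] F [ 0.9 -0.2 -0.2] w 0.085 g 0.0 j [ 0.19  0.1  -0.17  1.3  -0.    1.75]
holesaw 0.82 [323.  66.  39.  46.] mean [0.4259 0.1974] rect [426.1 196.7] [41.8 44. ] 0.3 rgb [165. 136.  95.]
holesaw 0.74 [450.  14. 198.  27.] mean [0.563  0.2531] rect [555.  250.7] [202.8  23.7] 1.8 rgb [172. 167. 150.]
holesaw 0.72 [303.   7.  32.  14.] mean [0.4053 0.2543] rect [405.6 253.3] [31.9 11.8] 0.1 rgb [49. 80. 71.]
```

View pics/w2.png

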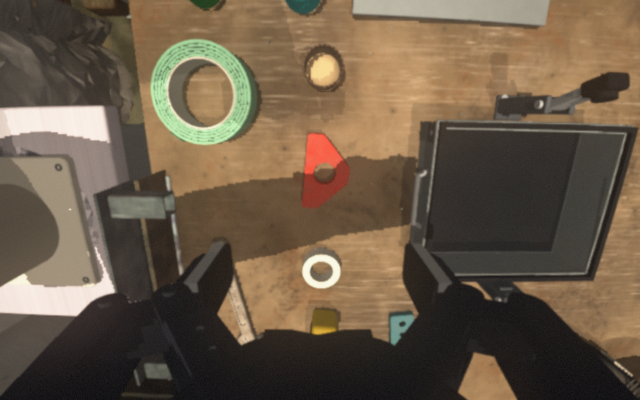

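The wrist picture shows the magnet at (323,170), the white tape at (321,271), the hole saw at (323,67) and the case at (525,200). The network missed the magnet, so I segment it by colour.

```bash
cat > red.py <<'E'
from h import *
def red(C,im,z=.016,lo=(250,100),hi=(420,240)):
    h=cv2.cvtColor(im,cv2.COLOR_RGB2HSV); m=(((h[...,0]<8)|(h[...,0]>170))&(h[...,1]>150)).astype(np.uint8)
    k=np.zeros_like(m); k[lo[1]:hi[1],lo[0]:hi[0]]=1; m*=k
    m=cv2.morphologyEx(m,cv2.MORPH_CLOSE,np.ones((9,9)))
    c=max(cv2.findContours(m,0,1)[0],key=cv2.contourArea); w=px2w(C,c[:,0],z)[:,:2]*1000
    a=cv2.approxPolyDP(c,3,True)[:,0]; r=cv2.minAreaRect(w.astype(np.float32)); print(px2w(C,a,z)[:,:2].round(4).tolist(),np.round(r[0],1),np.round(r[1],1),round(r[2],1))
E
python3 - <<'E'
from red import *
C=cam('wrist'); red(C,cv2.cvtColor(cv2.imread('pics/w2.png'),cv2.COLOR_BGR2RGB))
# case rim outer corners in picture order
q=[(421,122),(634,127),(592,280),(425,250)]
print(px2w(C,q[:3],.066).round(4).tolist())
# red far?
go(.4236,.0794,.013,90)
E
```

```text
[[0.4108, 0.1254], [0.4012, 0.0343], [0.4206, 0.0316], [0.4571, 0.0623], [0.4603, 0.0828], [0.4276, 0.1243]] [432.1  76.9] [94.7 55.7] 84.8
[[0.5277, 0.1406, 0.066], [0.7645, 0.1398, 0.066], [0.7669, -0.0483, 0.066]]
go (0.4236, 0.0794, 0.013, 90) d [0.01 0.05 4.59] w [-0.    0.    0.03] rows 5
```

```bash
python3 -c "
from h import *
go(.4325,.0765,.013,84)"
```

```text
go (0.4325, 0.0765, 0.013, 84) d [-0.04  0.23  4.59] w [0.   0.   1.23] rows 5
```

Request:
drive_tool(rows=[{"dx": -0.04, "dy": 0.23, "dz": 0.8, "wx": 0, "wy": 0, "wz": 1.2, "hand": 85}, {"dx": -0.04, "dy": 0.23, "dz": 1.8, "wx": 0, "wy": 0, "wz": 1.2, "hand": 85}, {"dx": -0.04, "dy": 0.23, "dz": 2.8, "wx": 0, "wy": 0, "wz": 1.2, "hand": 85}, {"dx": -0.04, "dy": 0.23, "dz": 3.7, "wx": 0, "wy": 0, "wz": 1.2, "hand": 85}, {"dx": -0.04, "dy": 0.23, "dz": 4.3, "wx": 0, "wy": 0, "wz": 1.2, "hand": 85}, {"dx": -0.04, "dy": 0.23, "dz": 4.55, "wx": 0, "wy": 0, "wz": 1.2, "hand": 85}, {"dx": -0.04, "dy": 0.23, "dz": 4.55, "wx": 0, "wy": 0, "wz": 1.2, "hand": 85}, {"dx": -0.04, "dy": 0.23, "dz": 4.55, "wx": 0, "wy": 0, "wz": 1.2, "hand": 40}, {"dx": -0.04, "dy": 0.23, "dz": 4.55, "wx": 0, "wy": 0, "wz": 1.2, "hand": 40}, {"dx": -0.04, "dy": 0.23, "dz": 4.55, "wx": 0, "wy": 0, "wz": 1.2, "hand": 40}, {"dx": -0.04, "dy": 0.23, "dz": 4.55, "wx": 0, "wy": 0, "wz": 1.2, "hand": 40}, {"dx": -0.04, "dy": 0.23, "dz": 4.55, "wx": 0, "wy": 0, "wz": 1.2, "hand": 40}])

```text
clock: 4.5
eef_pos: [0.4338, 0.0778, 0.0167]
tool_rot: [0.742, 0.671, 0.001, 0.001]
ft_force: [-1.1, -1.0, 5.3]
grip_width: 0.0534
grasp_force: 62.5
```

```bash
python3 -c "
from h import *
go(.700,.075,.14,0);go(.4338,.0778,.14,84)"
```

```text
go (0.7, 0.075, 0.14, 0) d [ 0.48  5.31 -2.45] w [ 0.02 -0.03 16.85] rows 6
go (0.4338, 0.0778, 0.14, 84) d [ 0.    0.01 -2.47] w [ 0.03 -0.    0.05] rows 2
```

Request:
drive_tool(rows=[{"dx": 0, "dy": 0, "dz": -0.8, "wx": 0, "wy": 0, "wz": 0, "hand": 40}, {"dx": 0, "dy": 0, "dz": -1.7, "wx": 0, "wy": 0, "wz": 0, "hand": 40}, {"dx": 0, "dy": 0, "dz": -2.45, "wx": 0, "wy": 0, "wz": 1.5, "hand": 40}, {"dx": 0.1, "dy": 0.6, "dz": -2.45, "wx": 0, "wy": 0, "wz": 3, "hand": 40}, {"dx": 0.1, "dy": 1.3, "dz": -2.45, "wx": 0, "wy": 0, "wz": 4.6, "hand": 40}, {"dx": 0.2, "dy": 2, "dz": -2.45, "wx": 0, "wy": 0, "wz": 6.2, "hand": 40}, {"dx": 0.2, "dy": 2.7, "dz": -2.45, "wx": 0, "wy": 0, "wz": 7.8, "hand": 40}, {"dx": 0.3, "dy": 3.4, "dz": -2.45, "wx": 0, "wy": 0, "wz": 9.4, "hand": 40}, {"dx": 0.4, "dy": 4.1, "dz": -2.45, "wx": 0, "wy": 0, "wz": 11, "hand": 40}, {"dx": 0.4, "dy": 4.7, "dz": -2.45, "wx": 0, "wy": 0, "wz": 12.6, "hand": 40}, {"dx": 0.48, "dy": 5.2, "dz": -2.45, "wx": 0, "wy": 0, "wz": 14.2, "hand": 40}, {"dx": 0.48, "dy": 5.3, "dz": -2.45, "wx": 0, "wy": 0, "wz": 15.8, "hand": 40}, {"dx": 0.48, "dy": 5.3, "dz": -2.45, "wx": 0, "wy": 0, "wz": 16.85, "hand": 40}, {"dx": 0.48, "dy": 5.3, "dz": -2.45, "wx": 0, "wy": 0, "wz": 16.85, "hand": 40}, {"dx": 0.48, "dy": 5.3, "dz": -2.45, "wx": 0, "wy": 0, "wz": 16.85, "hand": 40}, {"dx": 0.48, "dy": 5.3, "dz": -2.45, "wx": 0, "wy": 0, "wz": 16.85, "hand": 40}])

```text
clock: 6.1
eef_pos: [0.7002, 0.0465, 0.1376]
tool_rot: [1.0, 0.029, -0.001, -0.012]
ft_force: [0.2, 0.1, -2.8]
grip_width: 0.0532
grasp_force: 65.9
```

```bash
python3 -c "
from h import *
st(); go(.700,.075,.022,0); C=cam('wrist'); im=bot.camera('wrist'); save(im,'w3.png')"
```

```text
6.1 [0.7002 0.0465 0.1376] [[0.998, 0.058, -0.001], [0.057, -0.998, -0.023]] F [ 0.2  0.1 -2.8] w 0.0532 g 65.9 j [0.06 0.71 0.47 1.33 0.02 3.14]
go (0.7, 0.075, 0.022, 0) d [ 0.03 -0.51  2.33] w [-0.27  0.01  0.66] rows 2
```

View pics/w3.png

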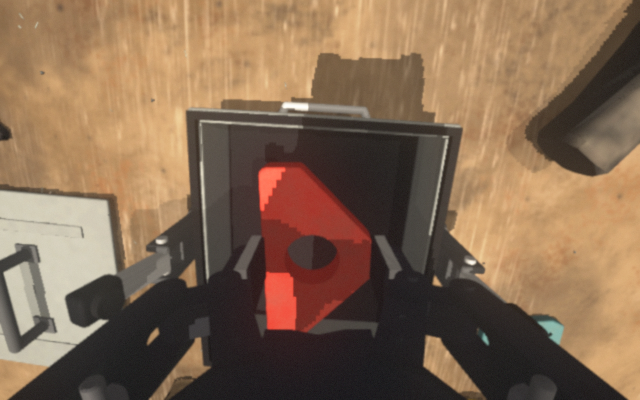

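The case view shows the magnet held well, but joint 6 is at its limit for yaw 0 here. I'll place it with about 8° of yaw instead.

```bash
python3 -c "
from h import *
go(.700,.077,.022,8)"
```

```text
go (0.7, 0.077, 0.022, 8) d [ 0.03 -0.55  2.33] w [-0.27 -0.01 -0.94] rows 2
```

Request:
drive_tool(rows=[{"dx": 0.03, "dy": -0.55, "dz": 0, "wx": -0.27, "wy": 0, "wz": -0.94, "hand": 40}, {"dx": 0.03, "dy": -0.55, "dz": 0, "wx": -0.27, "wy": 0, "wz": -0.94, "hand": 40}, {"dx": 0.03, "dy": -0.55, "dz": 0, "wx": -0.27, "wy": 0, "wz": -0.94, "hand": 40}, {"dx": 0.03, "dy": -0.55, "dz": 0, "wx": -0.27, "wy": 0, "wz": -0.94, "hand": 40}])

```text
clock: 6.55
eef_pos: [0.7002, 0.0741, 0.1381]
tool_rot: [0.998, 0.07, 0.0, 0.0]
ft_force: [0.2, -0.8, -3.0]
grip_width: 0.0533
grasp_force: 65.9
```

```bash
python3 -c "
from h import *
st();go(.700,.077,.023,8)"
```

```text
6.55 [0.7002 0.0741 0.1381] [[0.99, 0.139, 0.0], [0.139, -0.99, 0.001]] F [ 0.2 -0.8 -3. ] w 0.0533 g 65.9 j [ 0.11  0.71  0.48  1.34 -0.    3.11]
go (0.7, 0.077, 0.023, 8) d [ 0.   -0.06  2.3 ] w [ 0.01 -0.    0.  ] rows 2
```

Request:
drive_tool(rows=[{"dx": 0, "dy": -0.05, "dz": 0.8, "wx": 0, "wy": 0, "wz": 0, "hand": 40}, {"dx": 0, "dy": -0.05, "dz": 1.6, "wx": 0, "wy": 0, "wz": 0, "hand": 40}, {"dx": 0, "dy": -0.05, "dz": 2.1, "wx": 0, "wy": 0, "wz": 0, "hand": 40}, {"dx": 0, "dy": -0.05, "dz": 2.3, "wx": 0, "wy": 0, "wz": 0, "hand": 40}, {"dx": 0, "dy": -0.05, "dz": 2.3, "wx": 0, "wy": 0, "wz": 0, "hand": 40}, {"dx": 0, "dy": -0.05, "dz": 2.3, "wx": 0, "wy": 0, "wz": 0, "hand": 68}, {"dx": 0, "dy": -0.05, "dz": 2.3, "wx": 0, "wy": 0, "wz": 0, "hand": 68}, {"dx": 0, "dy": -0.05, "dz": 2.3, "wx": 0, "wy": 0, "wz": 0, "hand": 68}, {"dx": 0, "dy": -0.05, "dz": 1.6, "wx": 0, "wy": 0, "wz": 0, "hand": 68}, {"dx": 0, "dy": -0.05, "dz": 0.8, "wx": 0, "wy": 0, "wz": 0, "hand": 68}, {"dx": 0, "dy": -0.05, "dz": 0, "wx": 0, "wy": 0, "wz": 0, "hand": 68}, {"dx": 0, "dy": -0.05, "dz": -0.4, "wx": 0, "wy": 0, "wz": 0, "hand": 68}, {"dx": 0, "dy": -0.05, "dz": -0.4, "wx": 0, "wy": 0, "wz": 0, "hand": 68}])

```text
clock: 7.85
eef_pos: [0.7034, 0.077, 0.1649]
tool_rot: [0.998, 0.07, 0.006, -0.0]
ft_force: [0.9, -0.3, -0.0]
grip_width: 0.0678
grasp_force: 0.0
```

```bash
python3 -c "
from red import *
st();C=cam('wrist'); im=bot.camera('wrist'); save(im,'w4.png'); red(C,im,.020,(180,100),(460,330))
go(.53,-.18,.25,90)"
```

```text
7.85 [0.7034 0.077  0.1649] [[0.99, 0.139, 0.013], [0.139, -0.99, -0.0]] F [ 0.9 -0.3 -0. ] w 0.0678 g 0.0 j [0.11 0.69 0.52 1.38 0.   3.11]
[[0.7435, 0.1056], [0.7392, 0.1089], [0.6516, 0.0968], [0.651, 0.0771], [0.6921, 0.0465], [0.7124, 0.0489], [0.7458, 0.0889]] [699.5  75.2] [95.6 56.5] 8.1
go (0.53, -0.18, 0.25, 90) d [-4.11  4.61 -1.8 ] w [  0.06  -0.07 -16.4 ] rows 6
```

Request:
drive_tool(rows=[{"dx": 0, "dy": 0, "dz": -0.9, "wx": 0, "wy": 0, "wz": -1, "hand": 85}, {"dx": -0.5, "dy": 0.5, "dz": -1.8, "wx": 0, "wy": 0, "wz": -2, "hand": 85}, {"dx": -3.9, "dy": 4.7, "dz": -1.8, "wx": 0, "wy": 0, "wz": -16.4, "hand": 85}, {"dx": -3.9, "dy": 4.7, "dz": -1.8, "wx": 0, "wy": 0, "wz": -17.5, "hand": 85}, {"dx": -3.9, "dy": 4.7, "dz": -1.8, "wx": 0, "wy": 0, "wz": -17.5, "hand": 85}, {"dx": -3.9, "dy": 4.7, "dz": -1.8, "wx": 0, "wy": 0, "wz": -17.5, "hand": 85}, {"dx": -3.9, "dy": 4.7, "dz": -1.8, "wx": 0, "wy": 0, "wz": -17.5, "hand": 85}, {"dx": -3.9, "dy": 4.7, "dz": -1.8, "wx": 0, "wy": 0, "wz": -17.5, "hand": 85}, {"dx": -3.9, "dy": 4.7, "dz": -1.8, "wx": 0, "wy": 0, "wz": -17.5, "hand": 85}, {"dx": -3.9, "dy": 4.7, "dz": -1.8, "wx": 0, "wy": 0, "wz": -17.5, "hand": 85}, {"dx": -3.9, "dy": 4.7, "dz": -1.8, "wx": 0, "wy": 0, "wz": -17.5, "hand": 85}, {"dx": -3.9, "dy": 4.7, "dz": -1.8, "wx": 0, "wy": 0, "wz": -17.5, "hand": 85}, {"dx": -3.9, "dy": 4.7, "dz": -1.8, "wx": 0, "wy": 0, "wz": -17.5, "hand": 85}, {"dx": -3.9, "dy": 4.7, "dz": -1.8, "wx": 0, "wy": 0, "wz": -17.5, "hand": 85}])

```text
clock: 9.3
eef_pos: [0.5393, -0.1833, 0.2473]
tool_rot: [0.673, 0.739, -0.0, -0.0]
ft_force: [-0.4, 0.4, 0.6]
grip_width: 0.0852
grasp_force: 0.0
```

```bash
python3 -c "
from red import *
wrist('w5.png',{'guide_plate':.011,'white_tape':.022})
go(.549,-.182,.014,96.5)"
```

```text
9.3 [ 0.5393 -0.1833  0.2473] [[-0.094, 0.996, 0.0], [0.996, 0.094, -0.001]] F [-0.4  0.4  0.6] w 0.0852 g 0.0 j [-0.33  0.38  0.21  1.4  -0.    1.15]
guide_plate 0.97 [327. 168.  29.  69.] mean [ 0.5518 -0.1809] rect [ 552.1 -181.9] [37. 87.] 5.4 rgb [65. 78. 71.]
white_tape 0.83 [232.  57.  50.  51.] mean [ 0.4295 -0.0588] rect [429.9 -59. ] [50.9 56.6] 69.6 rgb [189. 178. 152.]
go (0.549, -0.182, 0.014, 96.5) d [0.01 0.19 4.68] w [ 0.    0.   -0.21] rows 5
```

View pics/w5.png

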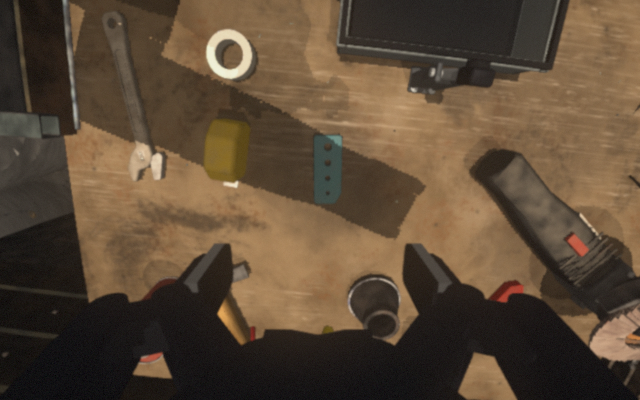

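Request:
drive_tool(rows=[{"dx": 0, "dy": 0.25, "dz": 0.8, "wx": 0, "wy": 0, "wz": 0, "hand": 70}, {"dx": 0, "dy": 0.25, "dz": 1.8, "wx": 0, "wy": 0, "wz": 0, "hand": 70}, {"dx": 0, "dy": 0.25, "dz": 2.8, "wx": 0, "wy": 0, "wz": 0, "hand": 70}, {"dx": 0, "dy": 0.25, "dz": 3.7, "wx": 0, "wy": 0, "wz": 0, "hand": 70}, {"dx": 0, "dy": 0.25, "dz": 4.3, "wx": 0, "wy": 0, "wz": 0, "hand": 70}, {"dx": 0, "dy": 0.25, "dz": 4.6, "wx": 0, "wy": 0, "wz": 0, "hand": 70}, {"dx": 0, "dy": 0.25, "dz": 4.64, "wx": 0, "wy": 0, "wz": 0, "hand": 70}, {"dx": 0, "dy": 0.25, "dz": 4.64, "wx": 0, "wy": 0, "wz": 0, "hand": 20}, {"dx": 0, "dy": 0.25, "dz": 4.64, "wx": 0, "wy": 0, "wz": 0, "hand": 20}, {"dx": 0, "dy": 0.25, "dz": 4.64, "wx": 0, "wy": 0, "wz": 0, "hand": 20}, {"dx": 0, "dy": 0.25, "dz": 4.64, "wx": 0, "wy": 0, "wz": 0, "hand": 20}, {"dx": 0, "dy": 0.25, "dz": 4.64, "wx": 0, "wy": 0, "wz": 0, "hand": 20}, {"dx": 0, "dy": 0.25, "dz": 4.64, "wx": 0, "wy": 0, "wz": 0, "hand": 20}])

```text
clock: 10.75
eef_pos: [0.5533, -0.1829, 0.0181]
tool_rot: [0.673, 0.74, 0.001, 0.002]
ft_force: [-1.1, -0.2, 7.1]
grip_width: 0.0331
grasp_force: 59.5
```

```bash
python3 -c "
from h import *
st(); go(.552,-.182,.19,96);go(.700,.006,.19,1.5)"
```

```text
10.75 [ 0.5533 -0.1829  0.0181] [[-0.095, 0.995, -0.002], [0.995, 0.095, 0.004]] F [-1.1 -0.2  7.1] w 0.0331 g 59.5 j [-0.32  0.58 -0.1   0.89 -0.    1.16]
go (0.552, -0.182, 0.19, 96) d [ 0.01 -0.01 -3.44] w [ 0.04  0.02 -0.11] rows 3
go (0.7, 0.006, 0.19, 1.5) d [ 3.47  3.29 -3.43] w [ 0.05 -0.02 18.79] rows 6
```

Request:
drive_tool(rows=[{"dx": 0, "dy": 0, "dz": -0.8, "wx": 0, "wy": 0, "wz": 0, "hand": 20}, {"dx": 0, "dy": 0, "dz": -1.7, "wx": 0, "wy": 0, "wz": 0, "hand": 20}, {"dx": 0, "dy": 0, "dz": -2.6, "wx": 0, "wy": 0, "wz": 1.5, "hand": 20}, {"dx": 0, "dy": 0, "dz": -3.4, "wx": 0, "wy": 0, "wz": 3, "hand": 20}, {"dx": 0.5, "dy": 0.5, "dz": -3.4, "wx": 0, "wy": 0, "wz": 4.6, "hand": 20}, {"dx": 1, "dy": 1, "dz": -3.4, "wx": 0, "wy": 0, "wz": 6.2, "hand": 20}, {"dx": 1.5, "dy": 1.4, "dz": -3.4, "wx": 0, "wy": 0, "wz": 7.8, "hand": 20}, {"dx": 2, "dy": 1.9, "dz": -3.4, "wx": 0, "wy": 0, "wz": 9.4, "hand": 20}, {"dx": 2.5, "dy": 2.4, "dz": -3.4, "wx": 0, "wy": 0, "wz": 11, "hand": 20}, {"dx": 3, "dy": 2.8, "dz": -3.4, "wx": 0, "wy": 0, "wz": 12.6, "hand": 20}, {"dx": 3.4, "dy": 3.2, "dz": -3.4, "wx": 0, "wy": 0, "wz": 14.2, "hand": 20}, {"dx": 3.47, "dy": 3.3, "dz": -3.4, "wx": 0, "wy": 0, "wz": 15.8, "hand": 20}, {"dx": 3.47, "dy": 3.3, "dz": -3.4, "wx": 0, "wy": 0, "wz": 17.4, "hand": 20}, {"dx": 3.47, "dy": 3.3, "dz": -3.4, "wx": 0, "wy": 0, "wz": 18.6, "hand": 20}, {"dx": 3.47, "dy": 3.3, "dz": -3.4, "wx": 0, "wy": 0, "wz": 18.6, "hand": 20}, {"dx": 3.47, "dy": 3.3, "dz": -3.4, "wx": 0, "wy": 0, "wz": 18.6, "hand": 20}])

```text
clock: 12.35
eef_pos: [0.6994, 0.0061, 0.1858]
tool_rot: [1.0, 0.023, -0.0, 0.0]
ft_force: [1.2, 0.5, -1.6]
grip_width: 0.0334
grasp_force: 60.2
```

```bash
python3 -c "
from red import *
st(); go(.700,.003,.025,1.5); C,im=wrist('w6.png',{'guide_plate':.18,'magnet':.02}); red(C,im,.02,(180,100),(460,330))"
```

```text
12.35 [0.6994 0.0061 0.1858] [[0.999, 0.045, -0.0], [0.045, -0.999, 0.0]] F [ 1.2  0.5 -1.6] w 0.0334 g 60.2 j [ 0.01  0.68  0.55  1.44 -0.    3.11]
go (0.7, 0.003, 0.025, 1.5) d [0.01 0.06 3.22] w [0.   0.   0.22] rows 3
12.35 [0.6994 0.0061 0.1858] [[0.999, 0.045, -0.0], [0.045, -0.999, 0.0]] F [ 1.2  0.5 -1.6] w 0.0334 g 60.2 j [ 0.01  0.68  0.55  1.44 -0.    3.11]
guide_plate 0.73 [318. 245.  73. 162.] mean [0.7056 0.0075] rect [701.7   7.3] [88.7 35.6] 2.6 rgb [64. 80. 76.]
guide_plate 0.39 [250. 180.  62.  90.] mean [0.7387 0.0423] rect [738.1  39.6] [43.4 26.8] 9.0 rgb [231.  92.  72.]
guide_plate 0.21 [ 61. 265. 118. 162.] mean [0.6831 0.1535] rect [681.1 158.3] [ 78.4 102. ] 87.7 rgb [174. 169. 153.]
magnet 0.56 [251. 179.  64.  87.] mean [0.7017 0.0797] rect [699.8  73.7] [93.1 57.9] 9.0 rgb [233.  93.  72.]
magnet 0.42 [411. 262.  48.  40.] mean [ 0.6107 -0.1011] rect [609. -99.] [66.9 32.2] 47.8 rgb [74. 66. 58.]
[[0.7428, 0.1049], [0.7377, 0.1081], [0.6507, 0.0958], [0.6516, 0.0761], [0.6924, 0.0459], [0.7158, 0.0471], [0.7447, 0.0836]] [699.8  73.9] [95.6 58.4] 8.1
```

Request:
drive_tool(rows=[{"dx": 0, "dy": 0.04, "dz": 0.8, "wx": 0, "wy": 0, "wz": 0, "hand": 20}, {"dx": 0, "dy": 0.04, "dz": 1.7, "wx": 0, "wy": 0, "wz": 0, "hand": 20}, {"dx": 0, "dy": 0.04, "dz": 2.5, "wx": 0, "wy": 0, "wz": 0, "hand": 20}, {"dx": 0, "dy": 0.04, "dz": 3.0, "wx": 0, "wy": 0, "wz": 0, "hand": 20}, {"dx": 0, "dy": 0.04, "dz": 3.24, "wx": 0, "wy": 0, "wz": 0, "hand": 20}, {"dx": 0, "dy": 0.04, "dz": 3.24, "wx": 0, "wy": 0, "wz": 0, "hand": 20}, {"dx": 0, "dy": 0.04, "dz": 3.24, "wx": 0, "wy": 0, "wz": 0, "hand": 46}, {"dx": 0, "dy": 0.04, "dz": 3.24, "wx": 0, "wy": 0, "wz": 0, "hand": 46}, {"dx": 0, "dy": 0.04, "dz": 3.24, "wx": 0, "wy": 0, "wz": 0, "hand": 46}, {"dx": 0, "dy": 0.04, "dz": 2.5, "wx": 0, "wy": 0, "wz": 0, "hand": 46}, {"dx": 0, "dy": 0.04, "dz": 1.7, "wx": 0, "wy": 0, "wz": 0, "hand": 46}, {"dx": 0, "dy": 0.04, "dz": 0.8, "wx": 0, "wy": 0, "wz": 0, "hand": 46}, {"dx": 0, "dy": 0.04, "dz": 0, "wx": 0, "wy": 0, "wz": 0, "hand": 46}, {"dx": 0, "dy": 0.04, "dz": -1, "wx": 0, "wy": 0, "wz": 0, "hand": 46}, {"dx": 0, "dy": 0.04, "dz": -1, "wx": 0, "wy": 0, "wz": 0, "hand": 46}])

```text
clock: 14.0
eef_pos: [0.7035, 0.004, 0.2473]
tool_rot: [1.0, 0.022, 0.009, 0.0]
ft_force: [1.0, -0.8, 1.4]
grip_width: 0.0464
grasp_force: 0.0
```

```bash
python3 -c "
from red import *
C,im=wrist('w7.png',{'guide_plate':.015}); red(C,im,.02,(180,100),(460,330))
bot.camera('top'); T=cam('top')
print([(round(d['score'],2),px2w(T,d['extent'][:2],.046)[0,:2].round(3)) for d in bot.look_for('top','holesaw')])
go(.40,.197,.24,90)"
```

```text
14.0 [0.7035 0.004  0.2473] [[0.999, 0.044, 0.019], [0.044, -0.999, 0.001]] F [ 1.  -0.8  1.4] w 0.0464 g 0.0 j [ 0.01  0.67  0.68  1.56 -0.    3.1 ]
guide_plate 0.82 [314. 175.  30.  70.] mean [0.7021 0.008 ] rect [701.    7.7] [88.1 35.8] 4.2 rgb [ 85. 102.  96.]
[[0.7427, 0.1055], [0.6522, 0.0963], [0.6517, 0.0755], [0.6941, 0.045], [0.7156, 0.0478], [0.7447, 0.0847]] [699.6  74.2] [96.4 58.1] 7.6
[(0.71, array([0.292, 0.281])), (0.7, array([0.418, 0.199])), (0.54, array([0.402, 0.276]))]
go (0.4, 0.197, 0.24, 90) d [-5.81 -4.12 -0.09] w [-0.00e+00  1.00e-02 -1.75e+01] rows 7
```

Request:
drive_tool(rows=[{"dx": -5.35, "dy": -4.1, "dz": 0, "wx": 0, "wy": 0, "wz": -17.5, "hand": 70}, {"dx": -5.35, "dy": -4.1, "dz": 0, "wx": 0, "wy": 0, "wz": -17.5, "hand": 70}, {"dx": -5.35, "dy": -4.1, "dz": 0, "wx": 0, "wy": 0, "wz": -17.5, "hand": 70}, {"dx": -5.35, "dy": -4.1, "dz": 0, "wx": 0, "wy": 0, "wz": -17.5, "hand": 70}, {"dx": -5.35, "dy": -4.1, "dz": 0, "wx": 0, "wy": 0, "wz": -17.5, "hand": 70}, {"dx": -5.35, "dy": -4.1, "dz": 0, "wx": 0, "wy": 0, "wz": -17.5, "hand": 70}, {"dx": -5.35, "dy": -4.1, "dz": 0, "wx": 0, "wy": 0, "wz": -17.5, "hand": 70}, {"dx": -5.35, "dy": -4.1, "dz": 0, "wx": 0, "wy": 0, "wz": -17.5, "hand": 70}, {"dx": -5.35, "dy": -4.1, "dz": 0, "wx": 0, "wy": 0, "wz": -17.5, "hand": 70}, {"dx": -5.35, "dy": -4.1, "dz": 0, "wx": 0, "wy": 0, "wz": -17.5, "hand": 70}, {"dx": -5.35, "dy": -4.1, "dz": 0, "wx": 0, "wy": 0, "wz": -17.5, "hand": 70}, {"dx": -5.35, "dy": -4.1, "dz": 0, "wx": 0, "wy": 0, "wz": -17.5, "hand": 70}, {"dx": -5.35, "dy": -4.1, "dz": 0, "wx": 0, "wy": 0, "wz": -17.5, "hand": 70}])

```text
clock: 15.5
eef_pos: [0.4232, 0.1971, 0.2351]
tool_rot: [0.708, 0.706, -0.001, -0.0]
ft_force: [-0.6, -0.3, 0.1]
grip_width: 0.0698
grasp_force: 0.0
```

```bash
python3 -c "
from red import *
C,im=wrist('w8.png',{'holesaw':.046})
go(.424,.197,.026,90)"
```

```text
15.5 [0.4232 0.1971 0.2351] [[0.003, 1.0, -0.001], [1.0, -0.003, -0.001]] F [-0.6 -0.3  0.1] w 0.0698 g 0.0 j [ 0.44  0.18 -0.09  1.3  -0.    2.01]
holesaw 0.82 [297.  98.  42.  43.] mean [0.4029 0.2822] rect [402.5 282.1] [42.1 41. ] 89.7 rgb [ 57. 135. 121.]
holesaw 0.66 [319. 174.  37.  42.] mean [0.4257 0.2024] rect [425.6 201.8] [47.9 41.6] 89.9 rgb [112.  91.  64.]
holesaw 0.56 [197.  93.  50.  40.] mean [0.2982 0.2875] rect [298.8 288.1] [42.2 55.8] 89.0 rgb [52. 93. 45.]
go (0.424, 0.197, 0.026, 90) d [-0.    0.01  4.19] w [-0.    0.01 -0.02] rows 4
```

Request:
drive_tool(rows=[{"dx": 0.04, "dy": 0.04, "dz": 0.8, "wx": 0, "wy": 0, "wz": 0, "hand": 70}, {"dx": 0.04, "dy": 0.04, "dz": 1.8, "wx": 0, "wy": 0, "wz": 0, "hand": 70}, {"dx": 0.04, "dy": 0.04, "dz": 2.8, "wx": 0, "wy": 0, "wz": 0, "hand": 70}, {"dx": 0.04, "dy": 0.04, "dz": 3.6, "wx": 0, "wy": 0, "wz": 0, "hand": 70}, {"dx": 0.04, "dy": 0.04, "dz": 4.1, "wx": 0, "wy": 0, "wz": 0, "hand": 70}, {"dx": 0.04, "dy": 0.04, "dz": 4.2, "wx": 0, "wy": 0, "wz": 0, "hand": 70}, {"dx": 0.04, "dy": 0.04, "dz": 4.2, "wx": 0, "wy": 0, "wz": 0, "hand": 70}, {"dx": 0.04, "dy": 0.04, "dz": 4.2, "wx": 0, "wy": 0, "wz": 0, "hand": 30}, {"dx": 0.04, "dy": 0.04, "dz": 4.2, "wx": 0, "wy": 0, "wz": 0, "hand": 30}, {"dx": 0.04, "dy": 0.04, "dz": 4.2, "wx": 0, "wy": 0, "wz": 0, "hand": 30}, {"dx": 0.04, "dy": 0.04, "dz": 4.2, "wx": 0, "wy": 0, "wz": 0, "hand": 30}, {"dx": 0.04, "dy": 0.04, "dz": 4.2, "wx": 0, "wy": 0, "wz": 0, "hand": 30}, {"dx": 0.04, "dy": 0.04, "dz": 4.2, "wx": 0, "wy": 0, "wz": 0, "hand": 30}])

```text
clock: 16.9
eef_pos: [0.4273, 0.2001, 0.0279]
tool_rot: [0.707, 0.707, 0.002, 0.001]
ft_force: [-0.7, 0.0, 5.7]
grip_width: 0.0414
grasp_force: 61.3
```

```bash
python3 -c "
from h import *
st(); go(.590,.052,.16,10)"
```

```text
16.9 [0.4273 0.2001 0.0279] [[0.0, 1.0, 0.002], [1.0, -0.0, 0.004]] F [-0.7  0.   5.7] w 0.0414 g 61.3 j [ 0.44  0.4  -0.4   0.77 -0.    2.01]
go (0.59, 0.052, 0.16, 10) d [-2.96  3.27 -2.63] w [ 0.03 -0.05 15.99] rows 5
```

Request:
drive_tool(rows=[{"dx": 0, "dy": 0, "dz": -0.8, "wx": 0, "wy": 0, "wz": 0, "hand": 30}, {"dx": 0, "dy": 0, "dz": -1.7, "wx": 0, "wy": 0, "wz": 0, "hand": 30}, {"dx": 0, "dy": 0, "dz": -2.6, "wx": 0, "wy": 0, "wz": 1.5, "hand": 30}, {"dx": -0.4, "dy": 0.4, "dz": -2.6, "wx": 0, "wy": 0, "wz": 3, "hand": 30}, {"dx": -0.8, "dy": 0.9, "dz": -2.6, "wx": 0, "wy": 0, "wz": 4.6, "hand": 30}, {"dx": -1.2, "dy": 1.3, "dz": -2.6, "wx": 0, "wy": 0, "wz": 6.2, "hand": 30}, {"dx": -1.6, "dy": 1.8, "dz": -2.6, "wx": 0, "wy": 0, "wz": 7.8, "hand": 30}, {"dx": -2, "dy": 2.2, "dz": -2.6, "wx": 0, "wy": 0, "wz": 9.4, "hand": 30}, {"dx": -2.4, "dy": 2.6, "dz": -2.6, "wx": 0, "wy": 0, "wz": 11, "hand": 30}, {"dx": -2.8, "dy": 3, "dz": -2.6, "wx": 0, "wy": 0, "wz": 12.6, "hand": 30}, {"dx": -2.96, "dy": 3.25, "dz": -2.6, "wx": 0, "wy": 0, "wz": 14.2, "hand": 30}, {"dx": -2.96, "dy": 3.25, "dz": -2.6, "wx": 0, "wy": 0, "wz": 15.8, "hand": 30}, {"dx": -2.96, "dy": 3.25, "dz": -2.6, "wx": 0, "wy": 0, "wz": 15.8, "hand": 30}, {"dx": -2.96, "dy": 3.25, "dz": -2.6, "wx": 0, "wy": 0, "wz": 15.8, "hand": 30}])

```text
clock: 18.3
eef_pos: [0.5878, 0.0513, 0.1562]
tool_rot: [0.995, 0.097, 0.0, 0.0]
ft_force: [-0.3, 0.2, -1.3]
grip_width: 0.0408
grasp_force: 61.6
```

```bash
python3 -c "
from h import *
st(); go(.590,.050,.033,10); save(bot.camera('wrist'),'w9.png')"
```

```text
18.3 [0.5878 0.0513 0.1562] [[0.981, 0.193, 0.0], [0.193, -0.981, 0.0]] F [-0.3  0.2 -1.3] w 0.0408 g 61.6 j [ 0.09  0.46  0.1   1.21 -0.    3.03]
go (0.59, 0.05, 0.033, 10) d [0.04 0.03 2.46] w [ 0.   -0.    0.23] rows 2
```

View pics/w9.png

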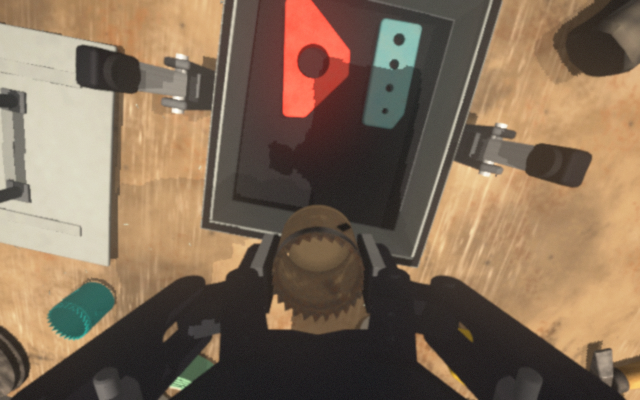

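Request:
drive_tool(rows=[{"dx": 0.25, "dy": 0.1, "dz": 0.8, "wx": 0, "wy": 0, "wz": 0, "hand": 30}, {"dx": 0.25, "dy": 0.1, "dz": 1.6, "wx": 0, "wy": 0, "wz": 0, "hand": 30}, {"dx": 0.25, "dy": 0.1, "dz": 2.2, "wx": 0, "wy": 0, "wz": 0, "hand": 30}, {"dx": 0.25, "dy": 0.1, "dz": 2.44, "wx": 0, "wy": 0, "wz": 0, "hand": 30}, {"dx": 0.25, "dy": 0.1, "dz": 2.44, "wx": 0, "wy": 0, "wz": 0, "hand": 30}, {"dx": 0.25, "dy": 0.1, "dz": 2.44, "wx": 0, "wy": 0, "wz": 0, "hand": 30}, {"dx": 0.25, "dy": 0.1, "dz": 2.44, "wx": 0, "wy": 0, "wz": 0, "hand": 60}, {"dx": 0.25, "dy": 0.1, "dz": 2.44, "wx": 0, "wy": 0, "wz": 0, "hand": 60}, {"dx": 0.25, "dy": 0.1, "dz": 2.44, "wx": 0, "wy": 0, "wz": 0, "hand": 60}, {"dx": 0.25, "dy": 0.1, "dz": 2.44, "wx": 0, "wy": 0, "wz": 0, "hand": 60}, {"dx": 0.25, "dy": 0.1, "dz": 1.6, "wx": 0, "wy": 0, "wz": 0, "hand": 60}, {"dx": 0.25, "dy": 0.1, "dz": 0.8, "wx": 0, "wy": 0, "wz": 0, "hand": 60}, {"dx": 0.25, "dy": 0.1, "dz": 0, "wx": 0, "wy": 0, "wz": 0, "hand": 60}, {"dx": 0.25, "dy": 0.1, "dz": -0.9, "wx": 0, "wy": 0, "wz": 0, "hand": 60}, {"dx": 0.25, "dy": 0.1, "dz": -1.7, "wx": 0, "wy": 0, "wz": 0, "hand": 60}, {"dx": 0.25, "dy": 0.1, "dz": -1.7, "wx": 0, "wy": 0, "wz": 0, "hand": 60}])

```text
clock: 19.95
eef_pos: [0.6046, 0.049, 0.2486]
tool_rot: [0.995, 0.096, 0.007, 0.0]
ft_force: [0.7, 0.2, 0.8]
grip_width: 0.0601
grasp_force: 0.0
```

```bash
python3 -c "
from red import *
C,im=wrist('w10.png',{'holesaw':.05,'guide_plate':.015}); red(C,im,.02,(100,0),(460,330))
go(.57,.346,.25,0)"
```

```text
19.95 [0.6046 0.049  0.2486] [[0.982, 0.19, 0.014], [0.19, -0.982, 0.002]] F [0.7 0.2 0.8] w 0.0601 g 0.0 j [ 0.08  0.44  0.31  1.42 -0.    3.03]
holesaw 0.93 [318. 177.  36.  41.] mean [0.6043 0.0501] rect [604.5  49.8] [46.  41.9] 10.9 rgb [118.  95.  68.]
holesaw 0.59 [129. 282.  52.  44.] mean [0.4233 0.2667] rect [423.5 267. ] [41.1 77.8] 51.1 rgb [51. 85. 76.]
guide_plate 0.69 [367. 103.  41.  78.] mean [0.7006 0.0085] rect [699.6   8. ] [89.6 36.8] 2.6 rgb [78. 95. 90.]
guide_plate 0.4 [195. 108.  60.  26.] mean [0.6524 0.2152] rect [652.6 212.6] [28.9 73.4] 3.6 rgb [81. 73. 65.]
[[0.7419, 0.1064], [0.6528, 0.0972], [0.6477, 0.0927], [0.6509, 0.076], [0.6911, 0.046], [0.7113, 0.0478], [0.7443, 0.0883]] [698.6  74.7] [96.  57.6] 7.9
go (0.57, 0.346, 0.25, 0) d [ 0.52 -5.95 -0.19] w [0.  0.  2.2] rows 6
```

View pics/w10.png

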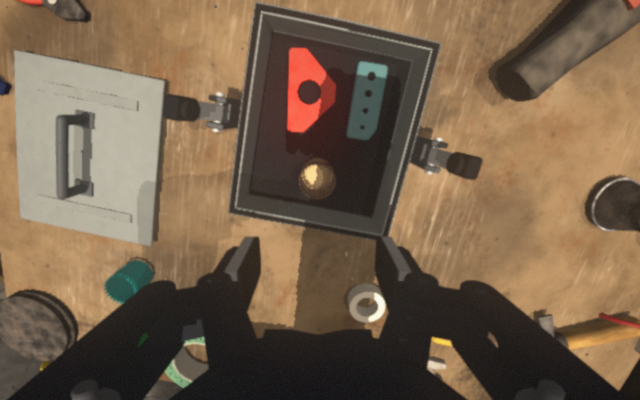

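All three items lie in the case. The rim's outer corners are at (258,5), (439,43), (388,237) and (231,212), and the lid handle bar runs from about (65,115) to (62,198).

```bash
python3 -c "
from h import *
C=cam('wrist')
p=px2w(C,[(258,5),(439,43),(388,237),(231,212)],.065);print(p.round(4).tolist(),p.mean(0))
p=px2w(C,[(257,14),(425,50),(383,227),(241,206)],.062);print('inner',p.round(4).tolist(),p.mean(0))
print('handle',px2w(C,[(65,115),(62,198)],.05).round(4).tolist())
print('lid',px2w(C,[(15,51),(165,80),(152,244),(22,217)],.013).round(4).tolist())
im=cv2.imread('pics/w10.png'); cv2.imwrite('pics/case.png',np.hstack([cv2.resize(im[0:250,220:450],None,fx=2,fy=2,interpolation=3)]))
"
```

```text
[[0.7556, 0.136, 0.065], [0.757, -0.0402, 0.065], [0.5506, -0.0428, 0.065], [0.5467, 0.1372, 0.065]] [0.65248101 0.04753771 0.065     ]
inner [[0.7486, 0.1365, 0.062], [0.7489, -0.0294, 0.062], [0.5604, -0.035, 0.062], [0.5548, 0.1276, 0.062]] [0.65315664 0.04992902 0.062     ]
handle [[0.6175, 0.3353, 0.05], [0.5189, 0.3432, 0.05]]
lid [[0.676, 0.428, 0.013], [0.6732, 0.2445, 0.013], [0.4586, 0.2519, 0.013], [0.4621, 0.4355, 0.013]]
```

Request:
drive_tool(rows=[{"dx": 0.5, "dy": -4.5, "dz": 0, "wx": 0, "wy": 0, "wz": -10, "hand": 60}, {"dx": 0.5, "dy": -4.5, "dz": 0, "wx": 0, "wy": 0, "wz": -16, "hand": 60}, {"dx": 0.5, "dy": -4.5, "dz": 0, "wx": 0, "wy": 0, "wz": -16, "hand": 60}, {"dx": 0.5, "dy": -4.5, "dz": 0, "wx": 0, "wy": 0, "wz": -16, "hand": 60}, {"dx": 0.5, "dy": -4.5, "dz": 0, "wx": 0, "wy": 0, "wz": -16, "hand": 60}, {"dx": 0.5, "dy": -4.5, "dz": 0, "wx": 0, "wy": 0, "wz": -16, "hand": 60}, {"dx": 0.5, "dy": -4.5, "dz": 0, "wx": 0, "wy": 0, "wz": -16, "hand": 60}, {"dx": 0.5, "dy": -4.5, "dz": 0, "wx": 0, "wy": 0, "wz": -16, "hand": 60}, {"dx": 0.5, "dy": -4.5, "dz": 0, "wx": 0, "wy": 0, "wz": -16, "hand": 60}, {"dx": 0.5, "dy": -4.5, "dz": 0, "wx": 0, "wy": 0, "wz": -16, "hand": 60}, {"dx": 0.5, "dy": -4.5, "dz": 0, "wx": 0, "wy": 0, "wz": -16, "hand": 60}, {"dx": 0.5, "dy": -4.5, "dz": 0, "wx": 0, "wy": 0, "wz": -16, "hand": 60}])

```text
clock: 21.3
eef_pos: [0.5823, 0.2741, 0.239]
tool_rot: [0.701, 0.713, -0.002, -0.0]
ft_force: [-0.2, -0.6, 0.0]
grip_width: 0.0602
grasp_force: 0.0
```

Request:
drive_tool(rows=[{"dx": -4.55, "dy": 1.3, "dz": -0.5, "wx": 0, "wy": 0, "wz": -17.8, "hand": 60}, {"dx": -4.55, "dy": 1.3, "dz": -0.5, "wx": 0, "wy": 0, "wz": -17.8, "hand": 60}, {"dx": -4.55, "dy": 1.3, "dz": -0.5, "wx": 0, "wy": 0, "wz": -17.8, "hand": 60}, {"dx": -4.55, "dy": 1.3, "dz": -0.5, "wx": 0, "wy": 0, "wz": -17.8, "hand": 60}, {"dx": -4.55, "dy": 1.3, "dz": -0.5, "wx": 0, "wy": 0, "wz": -17.8, "hand": 60}, {"dx": -4.55, "dy": 1.3, "dz": -0.5, "wx": 0, "wy": 0, "wz": -17.8, "hand": 60}, {"dx": -4.55, "dy": 1.3, "dz": -0.5, "wx": 0, "wy": 0, "wz": -17.8, "hand": 60}, {"dx": -4.55, "dy": 1.3, "dz": -0.5, "wx": 0, "wy": 0, "wz": -17.8, "hand": 60}, {"dx": -4.55, "dy": 1.3, "dz": -0.5, "wx": 0, "wy": 0, "wz": -17.8, "hand": 60}, {"dx": -4.55, "dy": 1.3, "dz": -0.5, "wx": 0, "wy": 0, "wz": -17.8, "hand": 60}, {"dx": -4.55, "dy": 1.3, "dz": -0.5, "wx": 0, "wy": 0, "wz": -17.8, "hand": 60}, {"dx": -4.55, "dy": 1.3, "dz": -0.5, "wx": 0, "wy": 0, "wz": -17.8, "hand": 60}, {"dx": -4.55, "dy": 1.3, "dz": -0.5, "wx": 0, "wy": 0, "wz": -17.8, "hand": 60}])

```text
clock: 22.6
eef_pos: [0.6516, 0.048, 0.2654]
tool_rot: [0.001, 1.0, -0.0, -0.0]
ft_force: [-0.2, -0.2, 0.3]
grip_width: 0.0597
grasp_force: 0.0
```

```bash
python3 -c "
from h import *
C,im=wrist('w11.png',{'kit_case':.065})
go(.57,.346,.25,178.3)
# overlay: project the case model at guess
g=im.copy()
for cx,cy,col in [(.653,.047,(255,255,0))]:
  for hx,hy,z in [(.112,.096,.062),(.102,.086,.068),(.102,.086,.004)]:
    q=np.array([[cx+a*hx,cy+b*hy,z] for a,b in [(1,1),(1,-1),(-1,-1),(-1,1)]])
    cv2.polylines(g,[w2px(C,q).round().astype(np.int32)],True,col,1)
save(cv2.resize(g,None,fx=1.25,fy=1.25,interpolation=cv2.INTER_CUBIC),'w11o.png')"
```

```text
22.6 [0.6516 0.048  0.2654] [[-1.0, 0.003, 0.001], [0.003, 1.0, -0.0]] F [-0.2 -0.2  0.3] w 0.0597 g 0.0 j [ 0.07  0.56  0.54  1.55 -0.    0.08]
kit_case 0.75 [322. 169. 284. 193.] mean [0.6417 0.0499] rect [653.4  53.1] [342.7 224.7] 89.9 rgb [65. 57. 51.]
go (0.57, 0.346, 0.25, 178.3) d [1.64 5.96 0.31] w [-0.   -0.    0.32] rows 6
```

View pics/w11o.png

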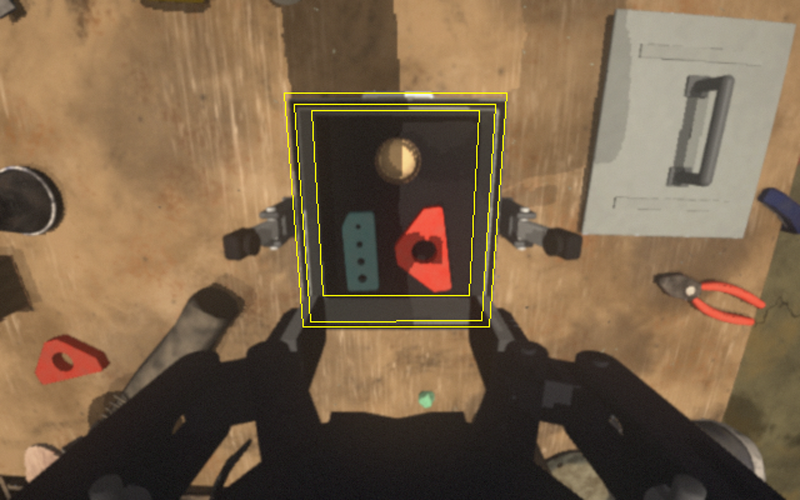

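The overlay of the case model at (0.653, 0.047) fits within a few mm, and the kit still lies inside. Next I refine it with edge profiles.

```bash
python3 -c "
from h import *
C=cam('wrist'); im=cv2.imread('pics/w11.png',0)
for r in (100,130):
  print(r,'L',list(zip(range(226,258),im[r-1:r+2,226:258].mean(0).astype(int).tolist()))[::1]); print('R',list(zip(range(378,412),im[r-1:r+2,378:412].mean(0).astype(int))))
print('top',list(zip(range(70,95),im[70:95,345:365].mean(1).astype(int)))); print('bot',list(zip(range(232,266),im[232:266,290:360].mean(1).astype(int))))
for hx,hy,z in [(.112,.096,.062),(.102,.086,.068),(.102,.086,.004),(.102,.086,.062)]:
  for r in (100,130):
    # x at this row on left edge
    pts=w2px(C,np.array([[.653+t*hx,.047-hy,z] for t in np.linspace(-1,1,41)])); p2=w2px(C,np.array([[.653+t*hx,.047+hy,z] for t in np.linspace(-1,1,41)]))
    print(hx,z,r,np.interp(r,pts[:,1],pts[:,0]).round(1),np.interp(r,p2[:,1],p2[:,0]).round(1))
  print('rows',w2px(C,[[.653-hx,.047,z],[.653+hx,.047,z]])[:,1].round(1))
" | sed 's/np.int64//g'
```

```text
100 L [(226, 153), (227, 157), (228, 164), (229, 157), (230, 142), (231, 124), (232, 93), (233, 59), (234, 44), (235, 43), (236, 42), (237, 53), (238, 74), (239, 85), (240, 75), (241, 64), (242, 61), (243, 60), (244, 61), (245, 61), (246, 61), (247, 60), (248, 62), (249, 61), (250, 57), (251, 53), (252, 45), (253, 37), (254, 34), (255, 35), (256, 33), (257, 35)]
R [(378, (55)), (379, (55)), (380, (54)), (381, (52)), (382, (47)), (383, (47)), (384, (52)), (385, (61)), (386, (64)), (387, (62)), (388, (62)), (389, (64)), (390, (63)), (391, (64)), (392, (62)), (393, (64)), (394, (63)), (395, (80)), (396, (119)), (397, (142)), (398, (112)), (399, (71)), (400, (55)), (401, (53)), (402, (61)), (403, (83)), (404, (112)), (405, (120)), (406, (122)), (407, (126)), (408, (123)), (409, (122)), (410, (125)), (411, (124))]
130 L [(226, 146), (227, 149), (228, 149), (229, 147), (230, 142), (231, 140), (232, 134), (233, 120), (234, 94), (235, 63), (236, 47), (237, 42), (238, 43), (239, 54), (240, 78), (241, 84), (242, 73), (243, 65), (244, 61), (245, 59), (246, 61), (247, 61), (248, 62), (249, 60), 
[... 913 characters left out ...]
 (41)), (236, (42)), (237, (48)), (238, (59)), (239, (65)), (240, (66)), (241, (66)), (242, (66)), (243, (66)), (244, (66)), (245, (66)), (246, (66)), (247, (66)), (248, (67)), (249, (67)), (250, (67)), (251, (67)), (252, (67)), (253, (66)), (254, (65)), (255, (67)), (256, (78)), (257, (96)), (258, (96)), (259, (73)), (260, (53)), (261, (48)), (262, (64)), (263, (101)), (264, (130)), (265, (141))]
0.112 0.062 100 228.6 403.2
0.112 0.062 130 230.9 401.1
rows [ 73.2 261.2]
0.102 0.068 100 236.2 395.5
0.102 0.068 130 238.3 393.6
rows [ 82.5 256.4]
0.102 0.004 100 249.5 382.9
0.102 0.004 130 251.2 381.3
rows [ 87.5 235.6]
0.102 0.062 100 237.7 394.1
0.102 0.062 130 239.7 392.3
rows [ 83.1 254.2]
```

Request:
drive_tool(rows=[{"dx": 1.64, "dy": 5.95, "dz": 0.3, "wx": 0, "wy": 0, "wz": 0.35, "hand": 60}, {"dx": 1.64, "dy": 5.95, "dz": 0.3, "wx": 0, "wy": 0, "wz": 0.35, "hand": 60}, {"dx": 1.64, "dy": 5.95, "dz": 0.3, "wx": 0, "wy": 0, "wz": 0.35, "hand": 60}, {"dx": 1.64, "dy": 5.95, "dz": 0.3, "wx": 0, "wy": 0, "wz": 0.35, "hand": 60}, {"dx": 1.64, "dy": 5.95, "dz": 0.3, "wx": 0, "wy": 0, "wz": 0.35, "hand": 60}, {"dx": 1.64, "dy": 5.95, "dz": 0.3, "wx": 0, "wy": 0, "wz": 0.35, "hand": 60}, {"dx": 1.64, "dy": 5.95, "dz": 0.3, "wx": 0, "wy": 0, "wz": 0.35, "hand": 60}, {"dx": 1.64, "dy": 5.95, "dz": 0.3, "wx": 0, "wy": 0, "wz": 0.35, "hand": 60}, {"dx": 1.64, "dy": 5.95, "dz": 0.3, "wx": 0, "wy": 0, "wz": 0.35, "hand": 60}, {"dx": 1.64, "dy": 5.95, "dz": 0.3, "wx": 0, "wy": 0, "wz": 0.35, "hand": 60}, {"dx": 1.64, "dy": 5.95, "dz": 0.3, "wx": 0, "wy": 0, "wz": 0.35, "hand": 60}])

```text
clock: 23.8
eef_pos: [0.5708, 0.3437, 0.2512]
tool_rot: [0.017, 1.0, -0.0, 0.0]
ft_force: [0.6, -0.0, 0.4]
grip_width: 0.0598
grasp_force: 0.0
```

```bash
python3 -c "
from h import *
C,im=wrist('w12.png',{'lid':.014})
# grey plate mask
h=cv2.cvtColor(im,cv2.COLOR_RGB2HSV)
d=bot.outline_of('wrist','lid')[0]; m=d['region'].astype(np.uint8); c=max(cv2.findContours(m,0,1)[0],key=cv2.contourArea); a=cv2.approxPolyDP(c,6,True)[:,0]; print(a.tolist(),px2w(C,a,.014)[:,:2].round(4).tolist())
g=im.copy(); t=np.radians(-1.7); A=np.array([[np.cos(t),-np.sin(t)],[np.sin(t),np.cos(t)]])
for hx,hy,z in [(.111,.095,.014),(.045,.006,.05)]:
    q=np.array([[a*hx,b*hy] for a,b in [(1,1),(1,-1),(-1,-1),(-1,1)]])@A.T+[.570,.346]
    cv2.polylines(g,[w2px(C,np.c_[q,[z]*4]).round().astype(np.int32)],True,(255,255,0),1)
save(cv2.resize(g,None,fx=1.25,fy=1.25,interpolation=cv2.INTER_CUBIC),'w12o.png')"
```

```text
23.8 [0.5708 0.3437 0.2512] [[-0.999, 0.034, -0.001], [0.034, 0.999, -0.0]] F [ 0.6 -0.   0.4] w 0.0598 g 0.0 j [ 0.54  0.59  0.56  1.54 -0.    0.58]
lid 0.85 [321. 164. 157. 178.] mean [0.5612 0.3489] rect [570.6 349. ] [190.  222.6] 88.7 rgb [145. 140. 127.]
[[243, 80], [252, 230], [260, 246], [374, 246], [378, 235], [388, 235], [399, 79]] [[0.4605, 0.2594], [0.6524, 0.2521], [0.6767, 0.2608], [0.682, 0.419], [0.6656, 0.4241], [0.6661, 0.4379], [0.4657, 0.4449]]
```

View pics/w12o.png

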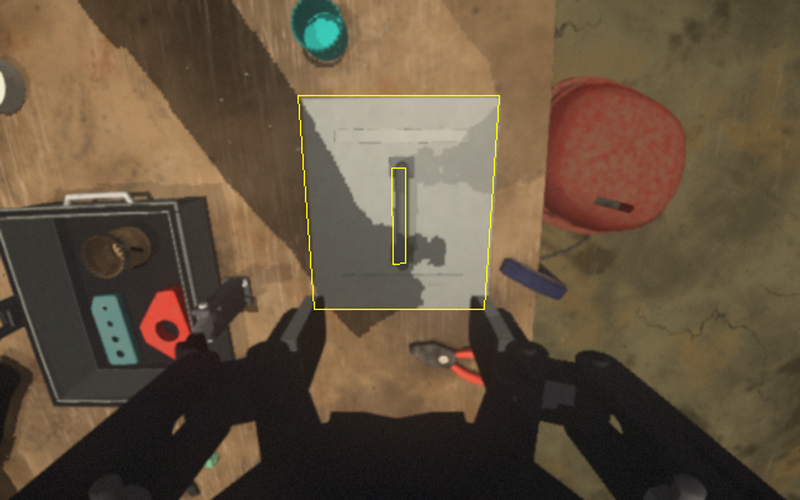

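Request:
drive_tool(rows=[{"dx": 0, "dy": 0.08, "dz": 0.8, "wx": 0, "wy": 0, "wz": -0.08, "hand": 45}, {"dx": 0, "dy": 0.08, "dz": 1.8, "wx": 0, "wy": 0, "wz": -0.08, "hand": 45}, {"dx": 0, "dy": 0.08, "dz": 2.7, "wx": 0, "wy": 0, "wz": -0.08, "hand": 45}, {"dx": 0, "dy": 0.08, "dz": 3.5, "wx": 0, "wy": 0, "wz": -0.08, "hand": 45}, {"dx": 0, "dy": 0.08, "dz": 4.0, "wx": 0, "wy": 0, "wz": -0.08, "hand": 45}, {"dx": 0, "dy": 0.08, "dz": 4.14, "wx": 0, "wy": 0, "wz": -0.08, "hand": 45}, {"dx": 0, "dy": 0.08, "dz": 4.14, "wx": 0, "wy": 0, "wz": -0.08, "hand": 45}, {"dx": 0, "dy": 0.08, "dz": 4.14, "wx": 0, "wy": 0, "wz": -0.08, "hand": 45}])

```text
clock: 24.75
eef_pos: [0.5714, 0.3501, 0.0457]
tool_rot: [0.012, 1.0, 0.001, 0.002]
ft_force: [0.1, -0.4, 0.4]
grip_width: 0.0452
grasp_force: 0.0
```

Request:
drive_tool(rows=[{"dx": 0, "dy": 0, "dz": 0, "wx": 0, "wy": 0, "wz": 0, "hand": 2}, {"dx": 0, "dy": 0, "dz": 0, "wx": 0, "wy": 0, "wz": 0, "hand": 2}, {"dx": 0, "dy": 0, "dz": 0, "wx": 0, "wy": 0, "wz": 0, "hand": 2}, {"dx": 0, "dy": 0, "dz": 0, "wx": 0, "wy": 0, "wz": 0, "hand": 2}, {"dx": 0, "dy": 0, "dz": 0, "wx": 0, "wy": 0, "wz": 0, "hand": 2}, {"dx": 0, "dy": 0, "dz": 0, "wx": 0, "wy": 0, "wz": 0, "hand": 2}, {"dx": 0, "dy": 0, "dz": 0, "wx": 0, "wy": 0, "wz": 0, "hand": 2}, {"dx": 0, "dy": 0, "dz": -0.8, "wx": 0, "wy": 0, "wz": 0, "hand": 2}, {"dx": 0, "dy": 0, "dz": -1.7, "wx": 0, "wy": 0, "wz": 0, "hand": 2}, {"dx": 0, "dy": 0, "dz": -2.6, "wx": 0, "wy": 0, "wz": 0, "hand": 2}, {"dx": 0, "dy": 0, "dz": -3.4, "wx": 0, "wy": 0, "wz": 0, "hand": 2}, {"dx": 0, "dy": 0, "dz": -4, "wx": 0, "wy": 0, "wz": 0, "hand": 2}, {"dx": 0, "dy": 0, "dz": -4, "wx": 0, "wy": 0, "wz": 0, "hand": 2}, {"dx": 0, "dy": 0, "dz": -4, "wx": 0, "wy": 0, "wz": 0, "hand": 2}])

```text
clock: 26.15
eef_pos: [0.5698, 0.3495, 0.2425]
tool_rot: [0.012, 1.0, -0.0, -0.0]
ft_force: [-0.1, 0.3, -5.4]
grip_width: 0.0101
grasp_force: 59.4
```

```bash
python3 -c "
from h import *
C,im=wrist('w13.png',{'lid':.22})
d=bot.outline_of('wrist','lid')[0]; m=d['region'].astype(np.uint8)
o=bot.get_obs(); c=max(cv2.findContours(m,0,1)[0],key=cv2.contourArea); a=cv2.approxPolyDP(c,6,True)[:,0]; z=o['eef_pos'][2]-.028; print(z,a.tolist(),px2w(C,a,z)[:,:2].round(4).tolist())
go(.656,.048,.245,180); go(.656,.048,.12,180)"
```

```text
26.15 [0.5698 0.3495 0.2425] [[-1.0, 0.024, 0.001], [0.024, 1.0, -0.001]] F [-0.1  0.3 -5.4] w 0.0101 g 59.4 j [ 0.55  0.6   0.55  1.52 -0.    0.57]
lid 0.8 [320. 184. 363. 311.] mean [0.5223 0.3516] rect [549.7 351. ] [178.6 176.2] 88.7 rgb [122. 119. 108.]
0.21192906586766874 [[136, 36], [176, 298], [232, 271], [263, 278], [280, 245], [304, 231], [301, 329], [331, 332], [327, 250], [338, 231], [356, 245], [371, 277], [406, 272], [460, 299], [498, 34]] [[0.4589, 0.2601], [0.6136, 0.2569], [0.5941, 0.2961], [0.5994, 0.3153], [0.5768, 0.3275], [0.568, 0.3424], [0.639, 0.3377], [0.6419, 0.3578], [0.5808, 0.356], [0.5684, 0.3628], [0.5779, 0.3737], [0.6003, 0.3835], [0.5973, 0.4054], [0.6185, 0.4424], [0.4625, 0.4452]]
go (0.656, 0.048, 0.245, 180) d [-1.89 -5.97 -0.09] w [-0.04 -0.06 -0.27] rows 6
go (0.656, 0.048, 0.12, 180) d [-1.9  -5.96  2.41] w [-0.04 -0.06 -0.27] rows 7
```

Request:
drive_tool(rows=[{"dx": -0.2, "dy": -0.7, "dz": 0, "wx": 0, "wy": 0, "wz": -0.27, "hand": 2}, {"dx": -0.5, "dy": -1.5, "dz": 0, "wx": 0, "wy": 0, "wz": -0.27, "hand": 2}, {"dx": -0.7, "dy": -2.3, "dz": 0, "wx": 0, "wy": 0, "wz": -0.27, "hand": 2}, {"dx": -1, "dy": -3.1, "dz": 0, "wx": 0, "wy": 0, "wz": -0.27, "hand": 2}, {"dx": -1.2, "dy": -3.9, "dz": 0, "wx": 0, "wy": 0, "wz": -0.27, "hand": 2}, {"dx": -1.5, "dy": -4.7, "dz": 0, "wx": 0, "wy": 0, "wz": -0.27, "hand": 2}, {"dx": -1.7, "dy": -5.4, "dz": 0, "wx": 0, "wy": 0, "wz": -0.27, "hand": 2}, {"dx": -1.85, "dy": -5.9, "dz": 0, "wx": 0, "wy": 0, "wz": -0.27, "hand": 2}, {"dx": -1.87, "dy": -6, "dz": 0, "wx": 0, "wy": 0, "wz": -0.27, "hand": 2}, {"dx": -1.87, "dy": -6, "dz": 0, "wx": 0, "wy": 0, "wz": -0.27, "hand": 2}, {"dx": -1.87, "dy": -6, "dz": 0.7, "wx": 0, "wy": 0, "wz": -0.27, "hand": 2}, {"dx": -1.87, "dy": -6, "dz": 1.4, "wx": 0, "wy": 0, "wz": -0.27, "hand": 2}, {"dx": -1.87, "dy": -6, "dz": 2, "wx": 0, "wy": 0, "wz": -0.27, "hand": 2}, {"dx": -1.87, "dy": -6, "dz": 2, "wx": 0, "wy": 0, "wz": -0.27, "hand": 2}, {"dx": -1.87, "dy": -6, "dz": 2, "wx": 0, "wy": 0, "wz": -0.27, "hand": 2}])

```text
clock: 27.8
eef_pos: [0.6555, 0.0487, 0.1433]
tool_rot: [-0.001, 1.0, -0.0, -0.001]
ft_force: [1.0, -0.1, -3.8]
grip_width: 0.0101
grasp_force: 59.3
```

```bash
python3 -c "
from h import *
st(); go(.655,.047,.12,180)
im=bot.camera('top'); save(cv2.resize(im[85:215,270:410],None,fx=4.3,fy=4.3,interpolation=cv2.INTER_CUBIC),'t2.png')"
```

```text
27.8 [0.6555 0.0487 0.1433] [[-1.0, -0.001, 0.002], [-0.001, 1.0, -0.0]] F [ 1.  -0.1 -3.8] w 0.0101 g 59.3 j [0.07 0.61 0.31 1.27 0.   0.07]
go (0.655, 0.047, 0.12, 180) d [ 0.01 -0.03  0.47] w [-0.   -0.03  0.02] rows 0
```

View pics/t2.png

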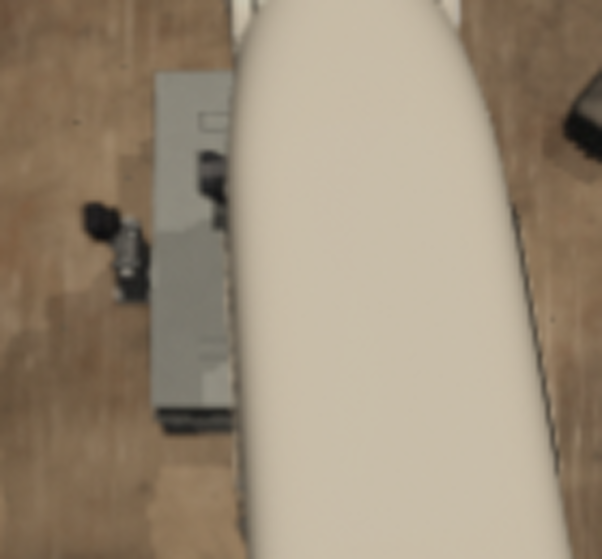

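Request:
drive_tool(rows=[{"dx": 0, "dy": -0.03, "dz": 0.3, "wx": 0, "wy": 0, "wz": 0, "hand": 2}, {"dx": 0, "dy": -0.03, "dz": 0.5, "wx": 0, "wy": 0, "wz": 0, "hand": 2}, {"dx": 0, "dy": -0.03, "dz": 0.65, "wx": 0, "wy": 0, "wz": 0, "hand": 2}, {"dx": 0, "dy": -0.03, "dz": 0.75, "wx": 0, "wy": 0, "wz": 0, "hand": 2}, {"dx": 0, "dy": -0.03, "dz": 0.75, "wx": 0, "wy": 0, "wz": 0, "hand": 2}])

```text
clock: 28.35
eef_pos: [0.6559, 0.0459, 0.1059]
tool_rot: [0.0, 1.0, -0.0, -0.0]
ft_force: [0.4, -0.1, -3.6]
grip_width: 0.0097
grasp_force: 59.3
```

Request:
drive_tool(rows=[{"dx": 0, "dy": 0, "dz": 0.05, "wx": 0, "wy": 0, "wz": 0, "hand": 2}, {"dx": 0, "dy": 0, "dz": 0.1, "wx": 0, "wy": 0, "wz": 0, "hand": 2}, {"dx": 0, "dy": 0, "dz": 0.13, "wx": 0, "wy": 0, "wz": 0, "hand": 2}, {"dx": 0, "dy": 0, "dz": 0.16, "wx": 0, "wy": 0, "wz": 0, "hand": 2}, {"dx": 0, "dy": 0, "dz": 0.16, "wx": 0, "wy": 0, "wz": 0, "hand": 2}])

```text
clock: 28.85
eef_pos: [0.6565, 0.0459, 0.0986]
tool_rot: [0.0, 1.0, -0.0, 0.0]
ft_force: [0.3, -0.1, -4.7]
grip_width: 0.0094
grasp_force: 59.6
```

Request:
drive_tool(rows=[{"dx": 0, "dy": 0, "dz": 0.03, "wx": 0, "wy": 0, "wz": 0, "hand": 2}, {"dx": 0, "dy": 0, "dz": 0.06, "wx": 0, "wy": 0, "wz": 0, "hand": 2}, {"dx": 0, "dy": 0, "dz": 0.06, "wx": 0, "wy": 0, "wz": 0, "hand": 2}])

```text
clock: 29.15
eef_pos: [0.6566, 0.0459, 0.0979]
tool_rot: [0.0, 1.0, -0.0, 0.001]
ft_force: [-4.0, -0.8, 6.1]
grip_width: 0.0098
grasp_force: 60.7
```

```bash
python3 -c "
from h import *
st(); im=bot.camera('side'); save(cv2.resize(im[130:260,190:360],None,fx=4.5,fy=4.5,interpolation=cv2.INTER_CUBIC),'s2.png')"
```

```text
29.15 [0.6566 0.0459 0.0979] [[-1.0, 0.0, -0.002], [0.0, 1.0, -0.0]] F [-4.  -0.8  6.1] w 0.0098 g 60.7 j [ 0.07  0.64  0.24  1.17 -0.    0.07]
```

View pics/s2.png

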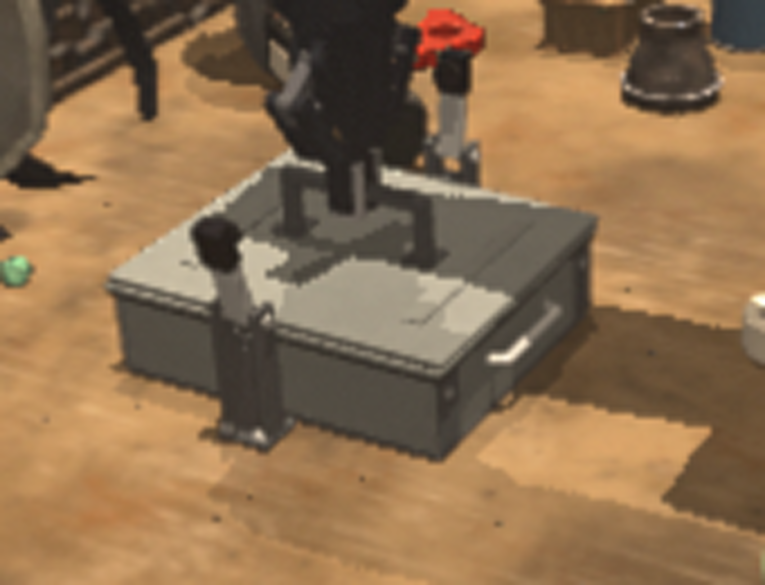

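The side view shows the lid seated squarely on the case mouth at (350,270), with both clamps still open. I keep pressing.

Request:
drive_tool(rows=[{"dx": 0, "dy": 0, "dz": 0.05, "wx": 0, "wy": 0, "wz": 0, "hand": 2}, {"dx": 0, "dy": 0, "dz": 0.1, "wx": 0, "wy": 0, "wz": 0, "hand": 2}, {"dx": 0, "dy": 0, "dz": 0.1, "wx": 0, "wy": 0, "wz": 0, "hand": 2}, {"dx": 0, "dy": 0, "dz": 0.1, "wx": 0, "wy": 0, "wz": 0, "hand": 2}])

```text
clock: 29.6
eef_pos: [0.6566, 0.0458, 0.0978]
tool_rot: [0.0, 1.0, -0.0, 0.003]
ft_force: [-13.1, -0.9, 26.0]
grip_width: 0.0097
grasp_force: 62.8
```

Request:
drive_tool(rows=[{"dx": 0, "dy": 0, "dz": -0.08, "wx": 0, "wy": 0, "wz": 0, "hand": 2}, {"dx": 0, "dy": 0, "dz": -0.14, "wx": 0, "wy": 0, "wz": 0, "hand": 2}, {"dx": 0, "dy": 0, "dz": -0.14, "wx": 0, "wy": 0, "wz": 0, "hand": 2}])

```text
clock: 29.9
eef_pos: [0.6568, 0.0459, 0.0979]
tool_rot: [0.0, 1.0, -0.0, 0.001]
ft_force: [-0.9, -0.0, 3.4]
grip_width: 0.0103
grasp_force: 60.3
```

Request:
drive_tool(rows=[{"dx": 0, "dy": 0, "dz": 0, "wx": 0, "wy": 0, "wz": 0, "hand": 40}, {"dx": 0, "dy": 0, "dz": 0, "wx": 0, "wy": 0, "wz": 0, "hand": 40}, {"dx": 0, "dy": 0, "dz": 0, "wx": 0, "wy": 0, "wz": 0, "hand": 40}, {"dx": 0, "dy": 0, "dz": 0, "wx": 0, "wy": 0, "wz": 0, "hand": 40}, {"dx": 0, "dy": 0, "dz": -0.6, "wx": 0, "wy": 0, "wz": 0, "hand": 40}, {"dx": 0, "dy": 0, "dz": -1.5, "wx": 0, "wy": 0, "wz": 0, "hand": 40}, {"dx": 0, "dy": 0, "dz": -2.4, "wx": 0, "wy": 0, "wz": 0, "hand": 40}, {"dx": 0, "dy": 0, "dz": -3.3, "wx": 0, "wy": 0, "wz": 0, "hand": 20}, {"dx": 0, "dy": 0, "dz": -3.3, "wx": 0, "wy": 0, "wz": 0, "hand": 0}, {"dx": 0, "dy": 0, "dz": -3.3, "wx": 0, "wy": 0, "wz": 0, "hand": 0}])

```text
clock: 30.9
eef_pos: [0.6572, 0.046, 0.2643]
tool_rot: [0.0, 1.0, -0.0, 0.002]
ft_force: [-0.5, -0.2, -1.4]
grip_width: 0.0002
grasp_force: 0.0
```

```bash
python3 -c "
from h import *
C,im=wrist('w14.png',{'lid':.066})
g=im.copy()
for cx,cy in [(.656,.047)]:
  for hx,hy,z,col in [(.111,.095,.066,(255,255,0)),(.045,.006,.102,(255,255,0)),(.111,.095,.072,(255,0,0))]:
    q=np.array([[cx+a*hx,cy+b*hy,z] for a,b in [(1,1),(1,-1),(-1,-1),(-1,1)]])
    cv2.polylines(g,[w2px(C,q).round().astype(np.int32)],True,col,1)
save(cv2.resize(g,None,fx=1.25,fy=1.25,interpolation=cv2.INTER_CUBIC),'w14o.png')
for t in ('clamp_left','clamp_right'): print(t,[(round(d['score'],2),np.round(d['extent'])) for d in bot.look_for('wrist',t)])
S=bot.camera('side'); save(S,'side3.png')"
```

```text
30.9 [0.6572 0.046  0.2643] [[-1.0, 0.0, -0.005], [0.0, 1.0, -0.0]] F [-0.5 -0.2 -1.4] w 0.0002 g 0.0 j [ 0.07  0.57  0.55  1.55 -0.    0.07]
lid 0.88 [318. 167. 179. 194.] mean [0.6421 0.0465] rect [656.4  46.5] [221.3 190.3] 0.3 rgb [115. 112. 101.]
clamp_left [(0.94, array([440., 186.,  55.,  32.]))]
clamp_right [(0.75, array([200., 185.,  45.,  30.]))]
```

View pics/w14o.png

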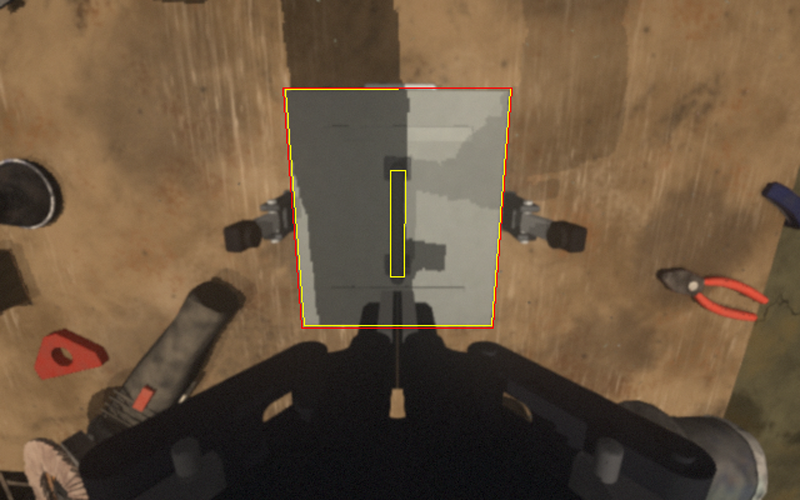

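The wrist view shows the lid outline matching the model at home height (221×190 mm at z=0.066), centred at (0.6564, 0.0465), with both clamps open at (548,230) and (255,225). Next is the left clamp.

Request:
drive_tool(rows=[{"dx": 0, "dy": 1, "dz": 0, "wx": 0, "wy": 0, "wz": 0, "hand": 0}, {"dx": 0, "dy": 2, "dz": 0, "wx": 0, "wy": 0, "wz": 0, "hand": 0}, {"dx": 0, "dy": 3, "dz": 0, "wx": 0, "wy": 0, "wz": 0, "hand": 0}, {"dx": 0, "dy": 3.8, "dz": 0, "wx": 0, "wy": 0, "wz": 0, "hand": 0}, {"dx": 0, "dy": 4, "dz": 0, "wx": 0, "wy": 0, "wz": 0, "hand": 0}, {"dx": 0, "dy": 4, "dz": 0, "wx": 0, "wy": 0, "wz": 0, "hand": 0}, {"dx": 0, "dy": 4, "dz": 0.8, "wx": 0, "wy": 0, "wz": 0, "hand": 0}, {"dx": 0, "dy": 4, "dz": 1.7, "wx": 0, "wy": 0, "wz": 0, "hand": 0}, {"dx": 0, "dy": 4, "dz": 2.4, "wx": 0, "wy": 0, "wz": 0, "hand": 0}, {"dx": 0, "dy": 4, "dz": 2.62, "wx": 0, "wy": 0, "wz": 0, "hand": 0}, {"dx": 0, "dy": 4, "dz": 2.62, "wx": 0, "wy": 0, "wz": 0, "hand": 0}, {"dx": 0, "dy": 4, "dz": 2.62, "wx": 0, "wy": 0, "wz": 0, "hand": 0}])

```text
clock: 32.35
eef_pos: [0.6577, 0.2452, 0.1334]
tool_rot: [0.001, 1.0, 0.0, 0.002]
ft_force: [-0.7, 0.5, 0.7]
grip_width: 0.0003
grasp_force: 0.0
```

```bash
python3 -c "
from h import *
st()
pv=np.array([.159,.078]); o=bot.get_obs(); y0,z0=o['eef_pos'][1:]
print('x',round((o['eef_pos'][0]-.6564)/.05,2))
for th,r in [(90,46),(80,47),(70,48),(60,49),(50,50),(40,51),(30,52),(20,53),(10,54),(0,55)]:
    t=np.radians(th); p=pv+[-r/1000*np.cos(t)+.008*np.sin(t),r/1000*np.sin(t)+.008*np.cos(t)]
    print(th,((p[0]+.014-y0)/.05).round(2),(-(p[1]+.011-z0)/.05).round(2))
bot.camera('wrist'); print([(round(d['score'],2),np.round(d['extent'])) for d in bot.look_for('wrist','clamp_left')])
C=cam('wrist'); print('tip exp th=1.75',w2px(C,[[.6564,.171,.143],[.6564,.159,.078]]).round())"
```

```text
32.35 [0.6577 0.2452 0.1334] [[-1.0, 0.002, -0.003], [0.002, 1.0, 0.0]] F [-0.7  0.5  0.7] w 0.0003 g 0.0 j [ 0.36  0.7   0.45  1.32 -0.    0.36]
x 0.03
90 -1.28 -0.03
80 -1.45 -0.07
70 -1.62 -0.07
60 -1.8 -0.04
50 -1.96 0.02
40 -2.12 0.11
30 -2.26 0.23
20 -2.39 0.38
10 -2.48 0.54
0 -2.54 0.73
[(0.7, array([181., 244.,  47.,  78.]))]
tip exp th=1.75 [[158. 262.]
 [190. 215.]]
```

Request:
drive_tool(rows=[{"dx": 0, "dy": -0.4, "dz": 0, "wx": 0, "wy": 0, "wz": 0, "hand": 0}, {"dx": 0, "dy": -0.8, "dz": 0, "wx": 0, "wy": 0, "wz": 0, "hand": 0}, {"dx": 0, "dy": -1.1, "dz": 0, "wx": 0, "wy": 0, "wz": 0, "hand": 0}, {"dx": 0, "dy": -1.28, "dz": -0.03, "wx": 0, "wy": 0, "wz": 0, "hand": 0}, {"dx": 0, "dy": -1.45, "dz": -0.05, "wx": 0, "wy": 0, "wz": 0, "hand": 0}, {"dx": 0, "dy": -1.62, "dz": -0.05, "wx": 0, "wy": 0, "wz": 0, "hand": 0}, {"dx": 0, "dy": -1.8, "dz": -0.03, "wx": 0, "wy": 0, "wz": 0, "hand": 0}, {"dx": 0, "dy": -1.96, "dz": 0.02, "wx": 0, "wy": 0, "wz": 0, "hand": 0}, {"dx": 0, "dy": -2.12, "dz": 0.1, "wx": 0, "wy": 0, "wz": 0, "hand": 0}, {"dx": 0, "dy": -2.26, "dz": 0.22, "wx": 0, "wy": 0, "wz": 0, "hand": 0}, {"dx": 0, "dy": -2.39, "dz": 0.36, "wx": 0, "wy": 0, "wz": 0, "hand": 0}])

```text
clock: 33.55
eef_pos: [0.6565, 0.1259, 0.1132]
tool_rot: [0.0, 1.0, -0.0, 0.0]
ft_force: [0.5, 3.7, 1.8]
grip_width: 0.0002
grasp_force: 1.6
```

Contact is as expected at about 4 N, so I continue down.

Request:
drive_tool(rows=[{"dx": 0, "dy": -0.06, "dz": 0.08, "wx": 0, "wy": 0, "wz": 0, "hand": 0}, {"dx": 0, "dy": -0.12, "dz": 0.18, "wx": 0, "wy": 0, "wz": 0, "hand": 0}, {"dx": 0, "dy": -0.15, "dz": 0.28, "wx": 0, "wy": 0, "wz": 0, "hand": 0}, {"dx": 0, "dy": -0.15, "dz": 0.36, "wx": 0, "wy": 0, "wz": 0, "hand": 0}, {"dx": 0, "dy": -0.15, "dz": 0.36, "wx": 0, "wy": 0, "wz": 0, "hand": 0}])

```text
clock: 34.05
eef_pos: [0.6565, 0.118, 0.097]
tool_rot: [0.0, 1.0, -0.001, 0.001]
ft_force: [-3.2, -0.9, 9.7]
grip_width: -0.0003
grasp_force: 4.6
```

Request:
drive_tool(rows=[{"dx": 0, "dy": 0, "dz": 0.04, "wx": 0, "wy": 0, "wz": 0, "hand": 0}, {"dx": 0, "dy": 0, "dz": 0.04, "wx": 0, "wy": 0, "wz": 0, "hand": 0}, {"dx": 0, "dy": 0, "dz": 0.04, "wx": 0, "wy": 0, "wz": 0, "hand": 0}])

```text
clock: 34.35
eef_pos: [0.6566, 0.118, 0.0968]
tool_rot: [0.0, 1.0, -0.001, 0.001]
ft_force: [-5.8, -1.1, 16.1]
grip_width: -0.0002
grasp_force: 8.1
```

Request:
drive_tool(rows=[{"dx": 0, "dy": 0, "dz": -0.8, "wx": 0, "wy": 0, "wz": 0, "hand": 0}, {"dx": 0, "dy": 0, "dz": -1.8, "wx": 0, "wy": 0, "wz": 0, "hand": 0}, {"dx": 0, "dy": 0, "dz": -2.8, "wx": 0, "wy": 0, "wz": 0, "hand": 0}, {"dx": 0, "dy": -0.5, "dz": -3.4, "wx": 0, "wy": 0, "wz": 0, "hand": 0}, {"dx": 0, "dy": -1.5, "dz": -3.4, "wx": 0, "wy": 0, "wz": 0, "hand": 0}, {"dx": 0, "dy": -2.5, "dz": -3.4, "wx": 0, "wy": 0, "wz": 0, "hand": 0}, {"dx": 0, "dy": -3.5, "dz": -3.4, "wx": 0, "wy": 0, "wz": 0, "hand": 0}, {"dx": 0, "dy": -4.5, "dz": -3.4, "wx": 0, "wy": 0, "wz": 0, "hand": 0}, {"dx": 0, "dy": -5.3, "dz": -3.4, "wx": 0, "wy": 0, "wz": 0, "hand": 0}, {"dx": 0, "dy": -5.42, "dz": -3.4, "wx": 0, "wy": 0, "wz": 0, "hand": 0}, {"dx": 0, "dy": -5.42, "dz": -3.4, "wx": 0, "wy": 0, "wz": 0, "hand": 0}, {"dx": 0, "dy": -5.42, "dz": -3.4, "wx": 0, "wy": 0, "wz": 0, "hand": 0}])

```text
clock: 35.55
eef_pos: [0.656, -0.1516, 0.2629]
tool_rot: [0.0, 1.0, -0.0, -0.0]
ft_force: [-0.2, -0.0, 0.3]
grip_width: 0.0001
grasp_force: 0.0
```

```bash
python3 -c "
from h import *
C,im=wrist('w15.png',{'lid':.066,'clamp_left':.086,'clamp_right':.12})
print('exp L shut tip/pivot px',w2px(C,[[.6564,.093,.086],[.6564,.159,.078]]).round(),'R open',w2px(C,[[.6564,-.079,.143],[.6564,-.067,.078]]).round())
for b in ('clamp_left','clamp_right'): print(b,[(round(d['score'],2),np.round(d['extent'])) for d in bot.look_for('wrist',b)])
go(.6565,-.153,.133,180)"
```

```text
35.55 [ 0.656  -0.1516  0.2629] [[-1.0, 0.0, 0.001], [0.0, 1.0, -0.0]] F [-0.2 -0.   0.3] w 0.0001 g 0.0 j [-0.23  0.61  0.62  1.58 -0.   -0.23]
lid 0.8 [492. 167. 186. 194.] mean [0.6464 0.0426] rect [656.1  45.3] [189.7 220.3] 89.8 rgb [142. 137. 124.]
clamp_left 0.88 [562. 179.  65.  23.] mean [0.6559 0.1198] rect [655.7 122.6] [21.6 72.8] 0.0 rgb [121. 114. 105.]
clamp_left 0.46 [404. 189.  29.  30.] mean [ 0.6668 -0.0576] rect [665.5 -56.6] [35.2 25.2] 5.2 rgb [59. 55. 49.]
clamp_right 0.59 [403. 188.  25.  27.] mean [ 0.6576 -0.0678] rect [656.3 -67. ] [30.5 22.4] 5.2 rgb [60. 55. 50.]
exp L shut tip/pivot px [[537. 180.]
 [587. 179.]] R open [[398. 194.]
 [393. 178.]]
clamp_left [(0.66, array([562., 179.,  60.,  20.]))]
clamp_right [(0.66, array([403., 188.,  31.,  31.]))]
go (0.6565, -0.153, 0.133, 180) d [-0.   -0.04  2.61] w [-0.01  0.01  0.02] rows 3
```

Request:
drive_tool(rows=[{"dx": 0, "dy": -0.03, "dz": 0.8, "wx": 0, "wy": 0, "wz": 0, "hand": 0}, {"dx": 0, "dy": -0.03, "dz": 1.7, "wx": 0, "wy": 0, "wz": 0, "hand": 0}, {"dx": 0, "dy": -0.03, "dz": 2.4, "wx": 0, "wy": 0, "wz": 0, "hand": 0}, {"dx": 0, "dy": -0.03, "dz": 2.6, "wx": 0, "wy": 0, "wz": 0, "hand": 0}, {"dx": 0, "dy": -0.03, "dz": 2.6, "wx": 0, "wy": 0, "wz": 0, "hand": 0}, {"dx": 0, "dy": 0.37, "dz": 2.6, "wx": 0, "wy": 0, "wz": 0, "hand": 0}, {"dx": 0, "dy": 0.77, "dz": 2.6, "wx": 0, "wy": 0, "wz": 0, "hand": 0}, {"dx": 0, "dy": 1.07, "dz": 2.6, "wx": 0, "wy": 0, "wz": 0, "hand": 0}, {"dx": 0, "dy": 1.25, "dz": 2.57, "wx": 0, "wy": 0, "wz": 0, "hand": 0}, {"dx": 0, "dy": 1.42, "dz": 2.55, "wx": 0, "wy": 0, "wz": 0, "hand": 0}, {"dx": 0, "dy": 1.59, "dz": 2.55, "wx": 0, "wy": 0, "wz": 0, "hand": 0}, {"dx": 0, "dy": 1.77, "dz": 2.57, "wx": 0, "wy": 0, "wz": 0, "hand": 0}, {"dx": 0, "dy": 1.93, "dz": 2.62, "wx": 0, "wy": 0, "wz": 0, "hand": 0}, {"dx": 0, "dy": 2.09, "dz": 2.7, "wx": 0, "wy": 0, "wz": 0, "hand": 0}, {"dx": 0, "dy": 2.23, "dz": 2.82, "wx": 0, "wy": 0, "wz": 0, "hand": 0}, {"dx": 0, "dy": 2.36, "dz": 2.96, "wx": 0, "wy": 0, "wz": 0, "hand": 0}])

```text
clock: 37.45
eef_pos: [0.6568, -0.0331, 0.1155]
tool_rot: [0.0, 1.0, 0.0, 0.001]
ft_force: [3.1, -2.2, 2.9]
grip_width: 0.0001
grasp_force: 1.9
```

Request:
drive_tool(rows=[{"dx": 0, "dy": 0.06, "dz": 0.08, "wx": 0, "wy": 0, "wz": 0, "hand": 0}, {"dx": 0, "dy": 0.12, "dz": 0.18, "wx": 0, "wy": 0, "wz": 0, "hand": 0}, {"dx": 0, "dy": 0.15, "dz": 0.28, "wx": 0, "wy": 0, "wz": 0, "hand": 0}, {"dx": 0, "dy": 0.15, "dz": 0.38, "wx": 0, "wy": 0, "wz": 0, "hand": 0}, {"dx": 0, "dy": 0.15, "dz": 0.4, "wx": 0, "wy": 0, "wz": 0, "hand": 0}, {"dx": 0, "dy": 0.15, "dz": 0.4, "wx": 0, "wy": 0, "wz": 0, "hand": 0}])

```text
clock: 38.05
eef_pos: [0.6562, -0.0256, 0.0969]
tool_rot: [-0.0, 1.0, 0.001, 0.0]
ft_force: [-1.7, 2.2, 10.1]
grip_width: 0.0002
grasp_force: 5.3
```

Request:
drive_tool(rows=[{"dx": 0, "dy": 0, "dz": 0.05, "wx": 0, "wy": 0, "wz": 0, "hand": 0}, {"dx": 0, "dy": 0, "dz": 0.05, "wx": 0, "wy": 0, "wz": 0, "hand": 0}, {"dx": 0, "dy": 0, "dz": 0, "wx": 0, "wy": 0, "wz": 0, "hand": 0}, {"dx": 0, "dy": 0, "dz": -0.8, "wx": 0, "wy": 0, "wz": 0, "hand": 0}, {"dx": 0, "dy": 0.4, "dz": -1.8, "wx": 0, "wy": 0, "wz": 0, "hand": 0}, {"dx": 0, "dy": 0.8, "dz": -2.8, "wx": 0, "wy": 0, "wz": 0, "hand": 0}, {"dx": 0.3, "dy": 1.4, "dz": -3.4, "wx": 0, "wy": 0, "wz": 0, "hand": 0}, {"dx": 0.3, "dy": 1.4, "dz": -3.4, "wx": 0, "wy": 0, "wz": 0, "hand": 0}, {"dx": 0.3, "dy": 1.4, "dz": -3.4, "wx": 0, "wy": 0, "wz": 0, "hand": 0}])

```text
clock: 38.95
eef_pos: [0.6408, 0.0443, 0.2656]
tool_rot: [-0.001, 1.0, -0.0, 0.0]
ft_force: [-0.8, 0.7, 0.0]
grip_width: 0.0
grasp_force: 0.0
```

```bash
python3 -c "
from h import *
wrist('w16.png',{'lid':.066,'clamp_left':.086,'clamp_right':.086})"
```

```text
38.95 [0.6408 0.0443 0.2656] [[-1.0, -0.001, -0.0], [-0.001, 1.0, -0.0]] F [-0.8  0.7  0. ] w 0.0 g 0.0 j [ 0.07  0.53  0.5   1.54 -0.    0.07]
lid 0.87 [320. 181. 175. 189.] mean [0.6385 0.0468] rect [655.6  46.4] [221.2 191.4] 0.1 rgb [112. 109.  98.]
lid 0.46 [392. 192.  60.  19.] mean [0.6598 0.1308] rect [659.9 133. ] [21.9 71.3] 0.1 rgb [129. 122. 112.]
clamp_left 0.64 [393. 191.  60.  17.] mean [0.6544 0.1262] rect [655.2 128.1] [65.5 20.6] 86.6 rgb [132. 125. 115.]
clamp_right 0.7 [251. 193.  66.  21.] mean [ 0.6542 -0.0282] rect [654.2 -30.5] [21.7 68. ] 0.1 rgb [105.  99.  90.]
clamp_right 0.45 [235.   8.  36.  12.] mean [ 0.4709 -0.0357] rect [471.7 -35.9] [33.4  9.5] 89.1 rgb [115. 106.  90.]
```

```bash
python3 -c "
from workcell import bot
print(bot.job_done())"
```

```text
the job is handed in; nothing more can be done
None
```

I packed the guide plate, magnet and hole saw into the case (no chuck key in view), put the lid on and pressed it home, then shut both clamps and handed the job in at about 39 s; the hand-in returned no verdict.

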